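# Stand a coated plate on the drying easel and set its air cock

## Robot

A 7-joint arm with a two-finger parallel gripper is mounted at the origin on the work surface. World frame = base frame: x ahead of the robot, y to its left, z up, the work surface at z = 0. Lengths are in mm, angles in rad, forces in N, time in s.
With the tool pointing down it reaches from about 400 to 925 mm from the base axis. Payload 5.6 kg.
Tool frame: the origin (TCP) lies midway between the tips of the shut fingers; the grasp point (between the pads) lies 19 mm behind it; z points along the fingers, y is the line along which they close (so a half turn about z gives the same grasp; the last joint's range is limited). The gripper opens to 85 mm and grips with 20 to 120 N. Pads are 22 mm wide; open, the fingers measure 114 mm over their backs; the gripper's body (76 mm by 85 mm) begins 54 mm behind the grasp point. The pads swing forward as they close: fully open they stand 13 mm farther back than shut.
Start: joints at [1.22, 0.468, -0.012, 1.603, 0.006, 1.071, -0.056], TCP at [196.885, -619.471, 231.29] pointing down, gripper open.
Joint ranges: [-2.53, 2.53], [-0.31, 2.02], [-1.57, 1.55], [0.28, 2.44], [-1.29, 4.43], [0.15, 1.84], [-2.92, 2.92]. Speed limits (rad/s): [2.57, 2.57, 3.14, 3.14, 3.14, 3.14, 3.14].

## Interface

Orientations are given as a rotation vector (axis times angle).
In Python, from bench import get_state, viewer, ticket gives the robot as it stands. The module is installed in compiled form; this text tells all that it offers.
- The arm moves only by the tool carry_out, never from a script. Its argument "rows" is a list that holds one entry, the list of rows, each a list of 6 numbers: the shift along the tool's x, y, z in m, then the turn, a rotation vector about the tool's x, y, z in rad. In form: [[[dx, dy, dz, wx, wy, wz], ...]]. A call has 1 to 12 rows; each row shifts and turns the commanded pose from where the row before left it, along the tool's axes as they then stand; what a row does not reach is not made up. A row lasts 1/12 s, in which the tool goes at most 41.7 mm and 7.16 degrees, less where a joint would pass 70% of its speed; a pose out of reach is approached as far as the arm can. A call is refused whole if a number of a shift passes 0.0417 or a number of a turn 0.125, either way. A call with a gripper value outside its range is refused whole. "hand" is the closure, from 0 (fully open) to 1 (shut), set as the call begins (left out, the last holds). The fingers move at their own pace and stop on an object; "force" is the grip in N (left out, the last holds). Time passes only in rows, so rows that do not move let the fingers close. It gives the time, the measured TCP pose, the force, the opening and the grip force at its end, in the units of the state.
- get_state(): the state, without advancing time (a new reading comes with each control period).
- viewer.read_camera(name): name is "scene" or "side" or "wrist"; returns a dict with "pixels" (480x640x3 uint8, red, green, blue), "mtx" (3x3 intrinsics, pixels), "origin" and "attitude" of the camera in the world. Camera axes: x right, y up, looking along -z (the intrinsics and any distortion apply to the point x, -y, -z); pixel columns grow to the right and rows downward; lengths in mm; the calibration is good to about 2 mm. A picture is of the moment at which its call begins. There is no depth.
- ticket.close_job(): hands the job in; it is judged then, once.
The state is a dict: "time_s": time; "joints": joint angles; "qvel": joint speeds; "joint_torque": joint torques, N m; "tcp_pos": TCP position; "tool_rot": TCP orientation; "wrist_force": force on the tool from outside, world axes, zero at the start; "torque": the same for the moment, N m; "width": finger opening in mm; "grip_force": force on a finger pad.
Only numpy, scipy, OpenCV 4.12 (cv2) and the standard library are available. Lean on these libraries where they do the work, as an engineer would, in place of code of your own. Each camera call takes 0.05 s, during which the arm holds its last target. There are 200 camera calls.

## Task

Take the plate with the black grip strip up out of the slotted rack and stand it gently on the drying easel, centred, foot down in the ledge and leaning back on the rest, without letting it drop. Then turn the black lever of the air cock on the sloping panel open (anticlockwise) until it points exactly at the raised index tab, and let go. Leave the index tab, the small round needle knob, the two spare plates and everything else on the bench as they are.

Things in the scene. Friction and masses are not known exactly. Their poses are not given: they have to be found in the camera images.
- rack: White slotted rack, fixed, 140 (x) x 120 (y) x 62 high, origin under its centre. Three slots, each running along its y, at x = -42, 0 and +42; slot floor 12 above the origin, slot walls (at the plate's side edges only) up to z = 62, slot 8 wide. A plate stands upright in each slot, in any order.
- plate: The plate to dry: coated glass 5 thick (x) x 84 wide (y) x 120 high (z), about 160 g, with a black grip strip on its top edge, 10 thick, 84 wide, from z = 96 to the top at 120. Origin: centre of its bottom edge; x is its normal.
- spare_a: Spare plate in the rack: 5 x 84 x 110 high, no grip strip. Origin: centre of its bottom edge. To be left in the rack.
- spare_b: Spare plate in the rack, same as spare_a.
- rest: Leaning rest of the steel drying easel, fixed. Origin: middle of the inner corner of ledge and rest, 36 above the bench. z runs up the rest's face (28 degrees off vertical, top nearer the robot; face 72 high, 82 wide), x out along the ledge, away from the robot and up, y along it. Ledge 110 long, 18 deep from face (x = 0) to a lip 11 high. A seated plate: foot at x 2.5, z 0, its z along this z.
- easel: Foot of the same easel, 150 x 120, origin under the rest's origin (36 below it). An air tube lies across in front, 72 ahead in x, its top 51 above the bench.
- panel: Grey valve panel, fixed, 130 (x) x 180 (y), origin under its centre. Its face slopes 35 degrees from level: low edge (z 35) towards the robot, high edge (z 125) away. On the face: a white dial with the cock's lever and the index tab, and a small round needle knob.
- cock_grip (a point): Grip point on the cock's black lever: on its turning axis, at mid-height of the bar. z points out of the panel face along the turning axis (35 degrees off vertical, towards the robot), -y along the lever's long end. Bar 12 wide (x), 22 high (+-11 in z), reaching 59 along -y (pointing end) and 22 along +y. Below it a 10 mm stem; the panel face is 41 below this point.
- cock (a joint): Opening angle of the air cock in rad: 0 closed (long end points to the panel's -y), grows anticlockwise seen from above, stop at 1.6. Turns with slight friction and stays.
- index_tip (a point): Top of the raised dark steel index tab on the dial's edge, 47 from the turning axis, 11 above the face; tab 9 wide x 26 long. Its -y points from the axis outward through the tab; the same frame rule as the lever.
- index (a joint): Angle of the index tab about the same axis, measured like cock. The cock must be turned to this value.
- needle_mark (a point): Mark on top of the small round steel needle knob (28 diameter, 18 high, at the panel's lower left seen from the robot), 10 from its axis. To be left alone.
- small_beaker: Small glass beaker, 42 across x 48 high, loose. Origin under its centre.
- jar: Amber jar, 40 across x 60 high, loose. Origin under its centre.
- bowl: White porcelain bowl, 110 across x 50 high. Origin under its centre.
- beaker: Glass beaker, 76 across x 100 high. Origin under its centre.
- flask: Conical flask, 82 across x 108 high. Origin under its centre.
- brown_bottle: Brown bottle, 92 across x 200 high. Origin under its centre.
- wash_bottle: White bottle, 68 across x 170 high. Origin under its centre.
- calculator: Blue calculator lying flat, 140 x 78 x 16. Origin under its centre.
Not all that is in view belongs to the job. Leave any yellow look-alike of the easel alone.

How it is judged (in metres and radians):
On the way, in this order (a step that is already met when the one before it is completed fails the run):
1. the plate is drawn up clear of its slot (z of plate in the frame of rack above 0.07 m), for 0.1 s.
2. the plate stands on the easel's ledge, leaning back on the rest, released (x of plate in the frame of rest between -0.004 and 0.01 m and y of plate in the frame of rest between -0.018 and 0.018 m and z of plate in the frame of rest between -0.005 and 0.008 m and angle between the z axis of plate and the z axis of rest, either way round below 0.12 rad and contact force between the fingers and plate below 0.1 N and linear speed of plate below 0.02 m/s), for 0.3 s.
3. the cock's lever points at the index tab (angle between the y axis of cock_grip and the y axis of index_tip, either way round below 0.09 rad), for 0.2 s.
At the end, for the whole second after the job is handed in: The plate rests on the easel: foot in the ledge (within 10 mm of the rest's face, 8 mm of the ledge, 18 mm of its middle), leaning within 0.12 rad of the rest; the cock's lever points at the index tab within 0.09 rad (5 degrees); both released and at rest (x of plate in the frame of rest between -0.004 and 0.01 m and y of plate in the frame of rest between -0.018 and 0.018 m and z of plate in the frame of rest between -0.005 and 0.008 m and angle between the z axis of plate and the z axis of rest, either way round below 0.12 rad and angle between the y axis of cock_grip and the y axis of index_tip, either way round below 0.09 rad and linear speed of plate below 0.02 m/s and velocity of joint cock between -0.05 and 0.05 rad/s); the robot touches nothing.
It fails at once if the plate is dropped (moves faster than 0.45 m/s while not held) (linear speed of plate above 0.45 m/s and contact force between the fingers and plate below 0.05 N).
It fails at once if the index tab is moved (distance of index_tip from where it was at the start of the episode above 0.004 m).
It fails at once if a spare plate is lifted, tipped or pushed out of place (distance of any of spare_a, spare_b from where it was at the start of the episode above 0.015 m or angle between any of spare_a, spare_b's own z axis and vertical above 0.15 rad).
It fails at once if a bystander is knocked (moved 30 mm or tipped) (distance of any of small_beaker, jar, bowl, beaker, brown_bottle, wash_bottle, flask, calculator from where it was at the start of the episode above 0.03 m or angle between any of small_beaker, jar, bowl, beaker, brown_bottle, wash_bottle, flask, calculator's own z axis and vertical above 0.3 rad).
It fails at once if the needle knob is turned (distance of needle_mark from where it was at the start of the episode above 0.004 m).
It also fails if it takes over 56 s, if anything falls off the work surface, if the arm or the gripper's body presses on something with over 40 N, if the wrist force passes 120 N, or if a joint passes its speed limit or range.

## Working session

There is one attempt and no reset: what is moved stays moved. The work goes in short steps, Python scripts to look and compute and a tool call to move; the robot and the scene stay as the last step left them, time stands still between calls to the robot, and variables do not carry over. Pictures are saved under pics/ and viewed, at most 10 in all, crops included, and the job is handed in when it is done.

Besides the shell and the picture viewer there is one more tool, called after "Call:" by a JSON object that holds its "op" and its "data", one argument or row to a line. carry_out: Moves the arm, as the interface text tells. Its arguments: {"type":"object","properties":{"rows":{"type":"array"},"hand":{"type":"number"},"force":{"type":"number"}},"required":["rows"]}

```bash
mkdir -p pics
cat > h.py <<'E'
import numpy as np, cv2, pickle
from scipy.spatial.transform import Rotation as R
from bench import get_state, viewer, ticket
def shot(n):
    d=viewer.read_camera(n); return d
def save(d,f,crop=None,scale=1):
    p=d["pixels"][:,:,::-1]
    if crop: a,b,c,e=crop; p=p[b:e,a:c]
    cv2.imwrite("pics/"+f,cv2.resize(np.ascontiguousarray(p),None,fx=scale,fy=scale,interpolation=cv2.INTER_CUBIC))
def Rm(a):
    a=np.array(a,float)
    if a.shape==(3,3): return a
    if a.size==3: return R.from_rotvec(a).as_matrix()
    return R.from_quat(a).as_matrix()
def ray(d,u,v):
    K=np.array(d["mtx"]); r=np.linalg.inv(K)@[u,v,1]; r=np.array([r[0],-r[1],-r[2]])
    return np.array(d["origin"],float),Rm(d["attitude"])@r
def atz(d,u,v,z):
    o,r=ray(d,u,v); return o+r*(z-o[2])/r[2]
def proj(d,P):
    p=(np.atleast_2d(P)-np.array(d["origin"]))@Rm(d["attitude"]); p=p*[1,-1,-1]
    q=p@np.array(d["mtx"]).T; return q[:,:2]/q[:,2:]
E
python3 - <<'E'
from h import *
for n in ["scene","side","wrist"]:
    d=shot(n); save(d,n+"0.png"); pickle.dump(d,open(n+"0.pkl","wb"))
    print(n,[k for k in d],d["mtx"],d["origin"],d["attitude"])
s=get_state(); print(s)
E
```

```text
scene ['pixels', 'mtx', 'origin', 'attitude'] [[581.29468071   0.         321.68374219]
 [  0.         581.29468071 245.08623528]
 [  0.           0.           1.        ]] [1344.82288294 -422.30717293 1083.93879549] [0.69239536 0.42086548 1.07159135]
side ['pixels', 'mtx', 'origin', 'attitude'] [[481.78365306   0.         318.24021021]
 [  0.         481.78365306 249.36595896]
 [  0.           0.           1.        ]] [-11.38497235 966.85275155 989.96622286] [ 0.30288269 -1.13100659 -2.44928499]
wrist ['pixels', 'mtx', 'origin', 'attitude'] [[389.12064615   0.         316.05644466]
 [  0.         389.12064615 239.50765478]
 [  0.           0.           1.        ]] [ 272.13561757 -594.08652712  373.54540791] [-0.2732972   0.20241707 -1.25150853]
{'time_s': 0.15, 'joints': array([ 1.21999663,  0.46820831, -0.01159364,  1.6034217 ,  0.0060057 ,
        1.07143109, -0.05631643]), 'qvel': array([-0.00102142, -0.00302406,  0.00013826, -0.00102412, -0.0009623 ,
       -0.000229  , -0.00015516]), 'joint_torque': array([ 1.60830015e-03, -5.32792962e+01,  2.20924214e-02, -2.51552242e+01,
        1.15087538e-02,  5.54744431e-03, -1.08140347e-05]), 'tcp_pos': array([ 196.72364216, -619.0486421 ,  230.53149231]), 'tool_rot': array([-3.10310404e+00, -4.81235603e-01,  5.25299326e-04]), 'wrist_force': array([-0.02871445, -0.58955102, -0.1791854 ]), 'torque': array([-0.01050411,  0.02769958, -0.05222258]), 'grip_force': 0.0, 'width': 85.77516767099776}
```

View pics/scene0.png

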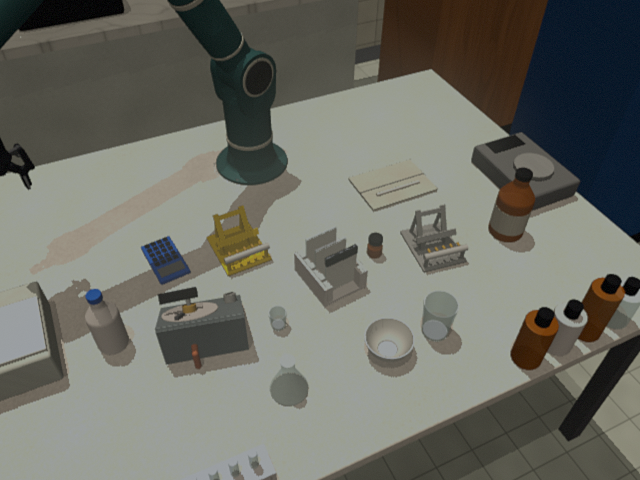

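View pics/side0.png

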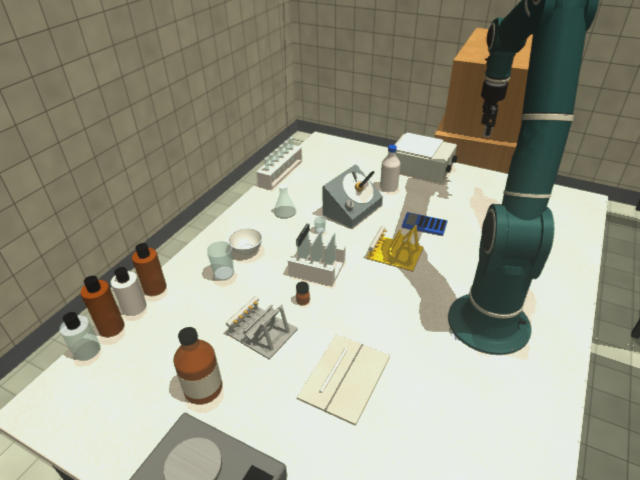

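The scene view shows the strip plate at (342,256) in the white rack (300-365,230-300), the steel easel at (435,240) with a yellow look-alike at (240,240), and the panel at (200,325) with its black lever at (178,295). Next I'll make close crops of each.

Run:
```python
from h import *
a=pickle.load(open("scene0.pkl","rb"))["pixels"];b=pickle.load(open("side0.pkl","rb"))["pixels"]
def t(p,cx,cy):
    # 66x75 -> 264x300 (x4)
    c=p[cy-37:cy+38,cx-33:cx+33]
    c=cv2.resize(np.ascontiguousarray(c[:,:,::-1]),(264,300),interpolation=cv2.INTER_CUBIC)
    for i in range(1,7): cv2.putText(c,str(cx-33+i*10),(i*40-12,8),0,.3,(0,0,255),1);cv2.line(c,(i*40,10),(i*40,14),(0,0,255),1)
    for i in range(1,8): cv2.putText(c,str(cy-37+i*10),(0,i*40+4),0,.3,(0,0,255),1)
    return c
im=np.vstack([np.hstack([t(a,332,266),t(a,435,240),t(a,190,300)]),np.hstack([t(b,317,257),t(b,261,326),t(b,352,195)])])
cv2.imwrite("pics/c1.png",im)
```

```text
(no output)
```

View pics/c1.png

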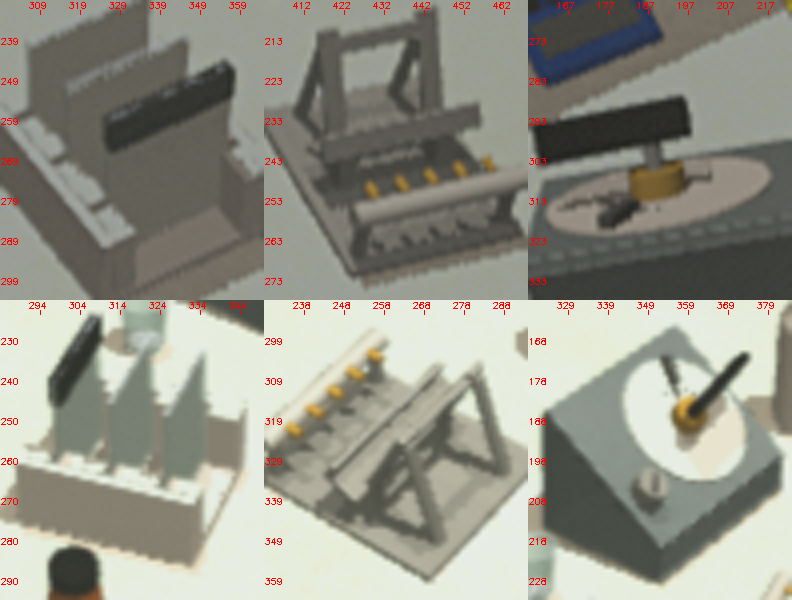

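```bash
cat >> h.py <<'E'
from scipy.optimize import least_squares
def fit(obs,x0,z=0):
    """obs: list of (cam,(X,Y,Z)local,(u,v)); returns x,y,yaw"""
    def f(p):
        c,s=np.cos(p[2]),np.sin(p[2]); o=[]
        for d,P,uv in obs:
            w=[p[0]+c*P[0]-s*P[1],p[1]+s*P[0]+c*P[1],P[2]+z]; o+=list(proj(d,w)[0]-uv)
        return np.array(o)
    r=least_squares(f,x0,loss="soft_l1",f_scale=1.0); return r.x,f(r.x).reshape(-1,2).round(1)
def tri(*dv):
    A=np.zeros((3,3));b=np.zeros(3)
    for d,u,v in dv:
        o,r=ray(d,u,v); r=r/np.linalg.norm(r); M=np.eye(3)-np.outer(r,r); A+=M;b+=M@o
    return np.linalg.solve(A,b).round(1)
E
python3 - <<'E'
from h import *
S,D=[pickle.load(open(n+"0.pkl","rb")) for n in("scene","side")]
x0=atz(S,335,270,60); print(x0)
p,r=fit([(S,(47,-42,132),(325.3,259.5)),(S,(47,42,132),(357.3,245.3)),(S,(47,-42,108),(325.8,267)),(S,(47,42,108),(357.7,253.2)),
 (S,(70,-60,62),(327,290.7)),(D,(70,60,62),(289.5,258)),(D,(-70,60,62),(334,270)),(D,(70,60,0),(287.8,269)),(D,(-70,60,0),(331.5,287)),
 (D,(42,-42,132),(308.5,224.7)),(D,(42,42,108),(298.2,246))],[x0[0],x0[1],0.2]); print("rack",p,r.tolist())
q,r=fit([(D,(65,-90,125),(356.5,164.7)),(D,(65,90,125),(322.7,184)),(D,(-65,-90,35),(382.5,198)),(D,(-65,90,35),(352,219)),(D,(-65,90,0),(351.5,228.5)),(S,(65,-90,0),(163,362)),(S,(65,90,0),(247,349))],[*atz(S,205,330,60)[:2],0.]);print("panel",q,r.tolist())
print("hub",tri((S,188.8,306),(D,359.5,186)),"index",tri((S,179,315),(D,354.5,178)))
print("lever end z?",tri((S,158,298),(D,373,172.5)))
for n,u in(("easel base BL",(424.7,273.5)),("R",(467,262)),("L",(402,229))): print(n,atz(S,*u,4).round())
for n,u in(("side bot",(269,359)),("right",(294,335.7)),("left",(228,325))): print(n,atz(D,*u,4).round())
print("rest top",atz(S,415.5,211,100).round(),atz(S,445,206,100).round(),tri((S,415.5,211),(D,280,306)),tri((S,445,206),(D,262,325)))
s=get_state();W=pickle.load(open("wrist0.pkl","rb"));T=R.from_rotvec(s["tool_rot"])
print("wristcam in tool",T.inv().apply(W["origin"]-s["tcp_pos"]),(T.inv()*R.from_rotvec(W["attitude"])).as_matrix().round(3).tolist())
print(T.as_matrix().round(3).tolist())
E
```

```text
[542.6080144   10.84845325  60.        ]
rack [5.11677229e+02 1.24462969e+01 1.15743210e-01] [[0.8, 0.2], [-0.1, 0.2], [0.1, -0.1], [-1.1, -0.4], [-2.7, -0.8], [-2.4, 1.4], [-1.7, 0.3], [0.6, 5.9], [0.8, -1.1], [-0.3, -2.4], [-0.6, -0.4]]
panel [ 5.37867323e+02 -3.14612426e+02 -2.60100292e-01] [[0.0, -2.5], [-0.3, -1.0], [2.1, -1.1], [0.0, 1.1], [0.2, -0.1], [0.9, -0.2], [0.1, 0.4]]
hub [ 526.7 -333.3   89.4] index [ 554.4 -358.2  101.8]
lever end z? [ 502.1 -388.9  118.6]
easel base BL [603. 231.   4.]
R [615. 349.   4.]
L [443. 262.   4.]
side bot [460. 372.   4.]
right [441. 279.   4.]
left [618. 326.   4.]
rest top [482. 265. 100.] [497. 343. 100.] [478.3 271.2  93.5] [488.8 347.9  92.3]
wristcam in tool [  79.41358878   -1.15331964 -143.02169431] [[0.0, 0.95, 0.313], [1.0, -0.0, 0.0], [0.0, 0.313, -0.95]]
[[0.953, 0.303, -0.001], [0.303, -0.953, 0.001], [-0.0, -0.001, -1.0]]
```

Candidates: the strip plate (342,256) is in the rack's outermost slot, where the two spares have no strip. For the easel I take the steel one (435,240), not the yellow one (240,240). For the lever I take the black bar (178,295), not the knob or the index tab (179,315). Crop c1 confirms all three. I'll first move over the panel for a wrist view.

Call:
{"op": "carry_out", "data": {
  "rows": [
    [[0.033,-0.014,-0.0075,0,0,0],[0.033,-0.014,-0.0075,0,0,0],[0.033,-0.014,-0.0075,0,0,0],[0.033,-0.014,-0.0075,0,0,0],[0.033,-0.014,-0.0075,0,0,0],[0.033,-0.014,-0.0075,0,0,0],[0.033,-0.014,-0.0075,0,0,0],[0.033,-0.014,-0.0075,0,0,0],[0.033,-0.014,-0.0075,0,0,0],[0.033,-0.014,-0.0075,0,0,0],[0.033,-0.014,-0.0075,0,0,0],[0.033,-0.014,-0.0075,0,0,0]]
  ],
  "hand": 0.6
}}

```text
time_s: 1.15
tcp_pos: [524.3, -338.0, 321.4]
tool_rot: [-3.104, -0.481, 0.001]
wrist_force: [0.8, -0.9, -0.7]
width: 33.7
grip_force: 0.0
```

Call:
{"op": "carry_out", "data": {
  "rows": [
    [[0,0,0,0,0,0],[0,0,0,0,0,0]]
  ]
}}

```text
time_s: 1.32
tcp_pos: [525.3, -336.8, 321.3]
tool_rot: [-3.103, -0.49, -0.001]
wrist_force: [-0.8, -0.6, -0.5]
width: 34.2
grip_force: 0.0
```

Run:
```python
from h import *
d=shot("wrist"); save(d,"w1.png"); pickle.dump(d,open("w1.pkl","wb"))
s=get_state(); print({k:np.round(s[k],3) for k in("time_s","joints","tcp_pos","tool_rot","width")})
```

```text
{'time_s': np.float64(1.367), 'joints': array([ 0.649,  0.361, -0.17 ,  1.558,  0.064,  1.229, -0.793]), 'tcp_pos': array([ 523.525, -338.941,  320.837]), 'tool_rot': array([-3.104e+00, -4.840e-01,  1.000e-03]), 'width': np.float64(34.195)}
```

View pics/w1.png

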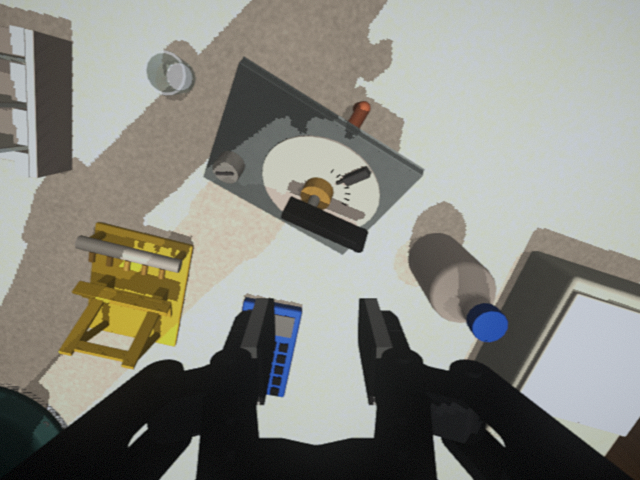

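The wrist view shows the panel corners at (245,58), (424,170), (346,253) and (206,177). The lever bar runs (285,205)-(364,241), the hub is at (317,190), the index tab runs (338,184)-(370,170) and the knob is at (228,167). Next I'll fit the panel and go on to the easel.

```bash
cat > pan.py <<'E'
from h import *
W=pickle.load(open("w1.pkl","rb"));S,D=[pickle.load(open(n+"0.pkl","rb")) for n in("scene","side")]
def model(p):
    x,y,yaw,px,py,c,i=p
    Rp=R.from_euler("z",yaw); Rf=Rp*R.from_euler("y",-np.deg2rad(35)) # face frame: z normal leaning to robot
    face=lambda a,b:np.array([x,y,0])+Rp.apply([a,b,80+a*90/130])
    ax=face(px,py); g=ax+Rf.apply([0,0,41])
    lv=lambda Y,z=0,X=0:g+(Rf*R.from_euler("z",c)).apply([X,Y,z])
    ix=lambda Y,z=-30:g+(Rf*R.from_euler("z",i)).apply([0,Y,z])
    return face,ax,g,lv,ix,Rf
def f(p):
    face,ax,g,lv,ix,_=model(p)
    o=[(W,face(65,90),(245,58)),(W,face(65,-90),(424,170)),(W,face(-65,-90),(346,253)),(W,face(-65,90),(206,177)),
     (W,lv(22),(285,205)),(W,lv(-59),(364,241)),(W,ix(-34),(338,184)),(W,ix(-60),(370,170)),
     (D,face(65,-90),(356.5,164.7)),(D,face(65,90),(322.7,184)),(D,face(-65,90),(352,219)),
     (D,lv(-59),(374,174)),(S,lv(-59),(159,298)),(S,lv(22),(195,291)),(W,g+_.apply([0,0,-29]),(316,186))]
    return np.concatenate([proj(d,P)[0]-uv for d,P,uv in o])
r=least_squares(f,[538,-315,-.26,0,0,0,1.],loss="soft_l1")
if __name__=="__main__":
    print(r.x.round(3)); print(f(r.x).reshape(-1,2).round(1).tolist()); m=model(r.x); print("grip",m[2].round(1))
    print("Rf",m[5].as_matrix().round(3).tolist())
E
python3 pan.py
```

```text
[ 5.40474e+02 -3.18395e+02 -2.12000e-01 -2.66000e+00 -1.86260e+01
  1.09000e-01  1.14200e+00]
[[-0.5, -2.0], [6.1, 0.1], [-1.2, 2.3], [-0.3, 1.8], [0.5, -0.5], [-0.5, -0.0], [5.0, -2.4], [-4.2, 1.4], [-1.7, -3.2], [-0.1, -0.9], [1.4, 0.3], [-1.4, -0.9], [-0.7, 1.7], [1.7, 1.1], [-0.2, 8.2]]
grip [ 511.  -331.1  111.7]
Rf [[0.801, 0.21, -0.561], [-0.172, 0.978, 0.121], [0.574, 0.0, 0.819]]
```

Call:
{"op": "carry_out", "data": {
  "rows": [
    [[0.005,-0.04,0,0,0,0.115],[0.01,-0.039,0,0,0,0.115],[0.014,-0.037,0,0,0,0.115],[0.018,-0.035,0,0,0,0.115],[0.022,-0.033,0,0,0,0.115],[0.026,-0.03,0,0,0,0.115],[0.029,-0.027,0,0,0,0.115],[0.032,-0.024,0,0,0,0.115],[0.035,-0.02,0,0,0,0.115],[0.037,-0.016,0,0,0,0.115],[0.038,-0.012,0,0,0,0.115],[0.039,-0.008,0,0,0,0.115]]
  ]
}}

```text
time_s: 2.37
tcp_pos: [828.0, -179.5, 320.2]
tool_rot: [2.698, -1.609, -0.002]
wrist_force: [1.3, 0.2, 0.0]
width: 34.3
grip_force: 0.0
```

```bash
cat >> h.py <<'E'
def plan(pos,Rt,n,start=None,show=True):
    s=get_state()
    p0,R0=(s["tcp_pos"],R.from_rotvec(s["tool_rot"])) if start is None else start
    w=(R0.inv()*Rt).as_rotvec()/n; rows=[];p,Rc=np.array(p0,float),R0
    for k in range(n):
        t=p0+(np.array(pos)-p0)*(k+1)/n
        dp=np.round(Rc.inv().apply(t-p)/1000,4); dw=np.round(w,4)
        rows.append([float(v) for v in (*dp,*dw)]); p=p+Rc.apply(dp*1000); Rc=Rc*R.from_rotvec(dw)
    for i in range(0,n,12): print(str([rows[i:i+12]]).replace(" ",""))
    print("max",np.abs(rows)[:,:3].max(),np.abs(rows)[:,3:].max(),"end",p.round(1),"err",np.linalg.norm((Rc.inv()*Rt).as_rotvec()).round(4))
def down(yaw_y):  # tool down, tool y (closing) at world angle yaw_y
    y=np.array([np.cos(yaw_y),np.sin(yaw_y),0]);z=np.array([0,0,-1.]);x=np.cross(y,z)
    return R.from_matrix(np.c_[x,y,z])
E
python3 - <<'E'
from h import *
print(down(.116).as_matrix().round(2).tolist())
plan([520,300,340],down(0.116),24)
E
```

```text
[[-0.12, 0.99, 0.0], [0.99, 0.12, 0.0], [0.0, 0.0, -1.0]]
[[[-0.0237,0.0018,-0.0008,-0.0,0.0,-0.1151],[-0.0237,-0.0009,-0.0008,-0.0,0.0,-0.1151],[-0.0235,-0.0037,-0.0008,-0.0,0.0,-0.1151],[-0.0229,-0.0063,-0.0008,-0.0,0.0,-0.1151],[-0.022,-0.0089,-0.0008,-0.0,0.0,-0.1151],[-0.0208,-0.0114,-0.0008,-0.0,0.0,-0.1151],[-0.0194,-0.0137,-0.0008,-0.0,0.0,-0.1151],[-0.0177,-0.0159,-0.0008,-0.0,0.0,-0.1151],[-0.0157,-0.0177,-0.0008,-0.0,0.0,-0.1151],[-0.0136,-0.0195,-0.0008,-0.0,0.0,-0.1151],[-0.0113,-0.0209,-0.0008,-0.0,0.0,-0.1151],[-0.0088,-0.0221,-0.0008,-0.0,0.0,-0.1151]]]
[[[-0.0063,-0.0229,-0.0008,-0.0,0.0,-0.1151],[-0.0035,-0.0235,-0.0009,-0.0,0.0,-0.1151],[-0.0008,-0.0237,-0.0008,-0.0,0.0,-0.1151],[0.0019,-0.0237,-0.0008,-0.0,0.0,-0.1151],[0.0046,-0.0233,-0.0008,-0.0,0.0,-0.1151],[0.0072,-0.0226,-0.0008,-0.0,0.0,-0.1151],[0.0098,-0.0216,-0.0008,-0.0,0.0,-0.1151],[0.0122,-0.0204,-0.0008,-0.0,0.0,-0.1151],[0.0145,-0.0188,-0.0008,-0.0,0.0,-0.1151],[0.0166,-0.017,-0.0008,-0.0,0.0,-0.1151],[0.0184,-0.0151,-0.0008,-0.0,0.0,-0.1151],[0.0199,-0.0128,-0.0008,-0.0,0.0,-0.1151]]]
max 0.0237 0.1151 end [520. 300. 340.] err 0.0011
```

Call:
{"op": "carry_out", "data": {
  "rows": [
    [[-0.024,0.002,-0.001,0,0,-0.115],[-0.024,-0.001,-0.001,0,0,-0.115],[-0.0235,-0.0035,-0.001,0,0,-0.115],[-0.023,-0.006,-0.001,0,0,-0.115],[-0.022,-0.009,-0.001,0,0,-0.115],[-0.021,-0.0115,-0.001,0,0,-0.115],[-0.0195,-0.0135,-0.001,0,0,-0.115],[-0.0175,-0.016,-0.001,0,0,-0.115],[-0.0155,-0.0175,-0.001,0,0,-0.115],[-0.0135,-0.0195,-0.001,0,0,-0.115],[-0.0115,-0.021,-0.001,0,0,-0.115],[-0.009,-0.022,-0.001,0,0,-0.115]]
  ]
}}

```text
time_s: 3.37
tcp_pos: [670.1, 57.6, 332.7]
tool_rot: [3.102, 0.486, -0.002]
wrist_force: [-0.2, 0.4, -0.0]
width: 34.1
grip_force: 0.0
```

Call:
{"op": "carry_out", "data": {
  "rows": [
    [[-0.0065,-0.023,-0.001,0,0,-0.115],[-0.0035,-0.0235,-0.001,0,0,-0.115],[-0.001,-0.0235,-0.001,0,0,-0.115],[0.002,-0.0235,-0.001,0,0,-0.115],[0.0045,-0.0235,-0.001,0,0,-0.115],[0.007,-0.0225,-0.001,0,0,-0.115],[0.01,-0.0215,-0.001,0,0,-0.115],[0.012,-0.0205,-0.001,0,0,-0.115],[0.0145,-0.019,-0.001,0,0,-0.115],[0.0165,-0.017,-0.001,0,0,-0.115],[0.0185,-0.015,-0.001,0,0,-0.115],[0.02,-0.013,-0.001,0,0,-0.115],[0,0,0,0,0,0]]
  ]
}}

```text
validation failed for argument at $.ro...
```

Run:
```python
from h import *
s=get_state(); print({k:np.round(s[k],3) for k in("time_s","joints","tcp_pos","tool_rot","width")})
```

```text
{'time_s': np.float64(3.367), 'joints': array([ 0.098,  0.463, -0.343,  1.404,  0.157,  1.304, -1.513]), 'tcp_pos': array([670.05 ,  57.613, 332.658]), 'tool_rot': array([ 3.102e+00,  4.860e-01, -2.000e-03]), 'width': np.float64(34.133)}
```

Call:
{"op": "carry_out", "data": {
  "rows": [
    [[-0.0065,-0.023,-0.001,0,0,-0.115],[-0.0035,-0.0235,-0.001,0,0,-0.115],[-0.001,-0.0235,-0.001,0,0,-0.115],[0.002,-0.0235,-0.001,0,0,-0.115],[0.0045,-0.0235,-0.001,0,0,-0.115],[0.007,-0.0225,-0.001,0,0,-0.115],[0.01,-0.0215,-0.001,0,0,-0.115],[0.012,-0.0205,-0.001,0,0,-0.115],[0.0145,-0.019,-0.001,0,0,-0.115],[0.0165,-0.017,-0.001,0,0,-0.115],[0.0185,-0.015,-0.001,0,0,-0.115],[0.02,-0.013,-0.001,0,0,-0.115]]
  ]
}}

```text
time_s: 4.37
tcp_pos: [516.1, 296.9, 344.7]
tool_rot: [2.084, 2.349, -0.002]
wrist_force: [0.5, 0.6, 0.1]
width: 34.4
grip_force: 0.0
```

Call:
{"op": "carry_out", "data": {
  "rows": [
    [[0,0,0,0,0,0],[0,0,0,0,0,0],[0,0,0,0,0,0]]
  ]
}}

```text
time_s: 4.62
tcp_pos: [517.0, 296.3, 344.7]
tool_rot: [2.091, 2.343, -0.002]
wrist_force: [-0.3, -1.1, 0.4]
width: 34.7
grip_force: 0.0
```

Run:
```python
from h import *
d=shot("wrist"); save(d,"w2.png"); pickle.dump(d,open("w2.pkl","wb"))
s=get_state(); print({k:np.round(s[k],3) for k in("time_s","joints","tcp_pos","tool_rot","width")})
```

```text
{'time_s': np.float64(4.667), 'joints': array([-0.041,  0.378, -0.708,  1.567,  0.254,  1.291, -0.673]), 'tcp_pos': array([517.127, 296.167, 344.701]), 'tool_rot': array([ 2.092e+00,  2.343e+00, -2.000e-03]), 'width': np.float64(33.958)}
```

View pics/w2.png

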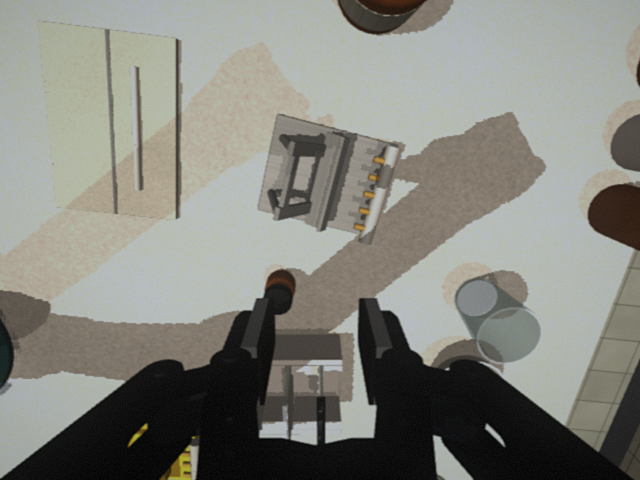

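The wrist view shows the steel easel at (258-405,113-243), with the rest on the left (290,170) and tube on the right (380,190). The rack is below at (310,380), with the strip plate near (321,420).

Run:
```python
from h import *
d=pickle.load(open("w2.pkl","rb")); p=d["pixels"][100:250,250:415][:,:,::-1]
c=cv2.resize(np.ascontiguousarray(p),None,fx=4,fy=4,interpolation=cv2.INTER_CUBIC)
c=np.clip(c.astype(float)*1.4,0,255).astype(np.uint8)
for i in range(0,165,10): cv2.putText(c,str(250+i),(i*4,8),0,.3,(0,0,255),1)
for i in range(10,150,10): cv2.putText(c,str(100+i),(0,i*4+4),0,.3,(0,0,255),1)
cv2.imwrite("pics/c2.png",c)
```

```text
(no output)
```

View pics/c2.png

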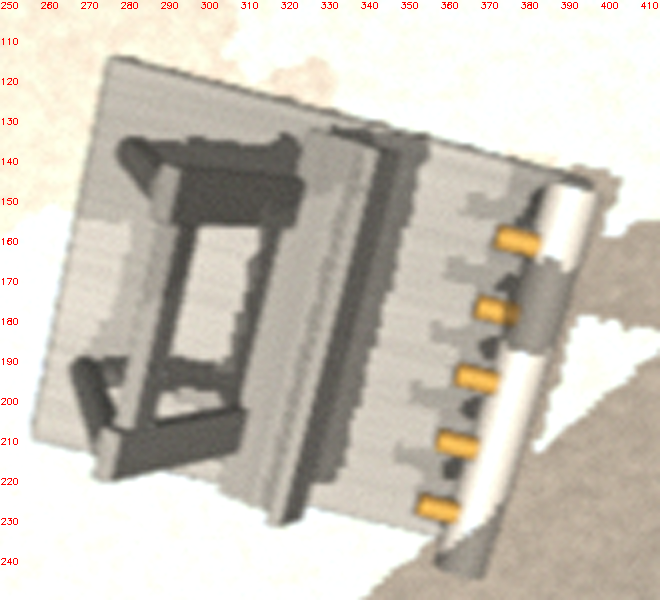

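```bash
cat > eas.py <<'E'
from h import *
W=pickle.load(open("w2.pkl","rb"));S,D=[pickle.load(open(n+"0.pkl","rb")) for n in("scene","side")]
c28,s28=np.cos(np.deg2rad(28)),np.sin(np.deg2rad(28))
def E(p): return lambda X,Y,Z:np.array([p[0]+np.cos(p[2])*X-np.sin(p[2])*Y,p[1]+np.sin(p[2])*X+np.cos(p[2])*Y,Z])
def f(p):
    e=E(p); r=lambda a,b,c:e(a*c28-c*s28,b,36+a*s28+c*c28); bx,L=p[3],p[4]
    o=[(W,r(0,41,72),(291,140)),(W,r(0,-41,72),(277.5,219)),(W,r(0,41,2),(325,144)),(W,r(0,-41,2),(309.5,208)),
    (W,r(19,55,11),(344,136.5)),(W,r(19,-55,11),(320,231)),
    (W,e(bx-75,60,6),(277,114)),(W,e(bx+75,60,6),(398,146)),(W,e(bx-75,-60,6),(258,209)),
    (W,e(72,L,48),(391,147)),(W,e(72,-L,48),(366.5,241)),
    (S,r(0,-41,72),(415.5,211)),(S,r(0,41,72),(445,206))]
    return np.concatenate([proj(d,P)[0]-uv for d,P,uv in o])
r=least_squares(f,[521,302,-.19,0,60],loss="soft_l1")
if __name__=="__main__":
    print("easel",r.x.round(3)); print(f(r.x).reshape(-1,2).round(1).tolist())
    # rack: find strip & walls in w2
    P=[511.7,12.4,.1157]; e=E(P)
    for q in [(42,42,132),(42,-42,132),(47,42,132),(37,42,132),(70,60,62),(-70,60,62),(0,42,122),(-42,42,122)]: print(q,proj(W,e(*q)).round(1).tolist())
E
python3 eas.py
python3 - <<'E'
from h import *
d=pickle.load(open("w2.pkl","rb")); p=d["pixels"][320:450,255:365][:,:,::-1]
c=cv2.resize(np.ascontiguousarray(p),None,fx=4.5,fy=4.5,interpolation=cv2.INTER_CUBIC)
for i in range(0,110,10): cv2.putText(c,str(255+i),(int(i*4.5),8),0,.3,(0,0,255),1)
for i in range(10,130,10): cv2.putText(c,str(320+i),(0,int(i*4.5)+4),0,.3,(0,0,255),1)
cv2.imwrite("pics/c3.png",c)
E
```

```text
easel [ 5.17802e+02  3.02069e+02 -1.22000e-01  1.06220e+01  5.59900e+01]
[[3.7, 1.2], [-0.0, 1.5], [1.0, 0.1], [-0.1, 4.8], [-3.2, -1.3], [-3.1, -0.8], [-0.1, -1.1], [0.8, -2.6], [-0.2, 0.4], [2.6, 0.2], [-0.5, -0.3], [-0.5, -0.5], [-0.6, -2.2]]
(42, 42, 132) [[321.1, 410.5]]
(42, -42, 132) [[320.9, 467.5]]
(47, 42, 132) [[325.5, 410.5]]
(37, 42, 132) [[316.6, 410.6]]
(70, 60, 62) [[342.2, 359.2]]
(-70, 60, 62) [[233.1, 359.4]]
(0, 42, 122) [[284.5, 404.3]]
(-42, 42, 122) [[248.0, 404.3]]
```

View pics/c3.png

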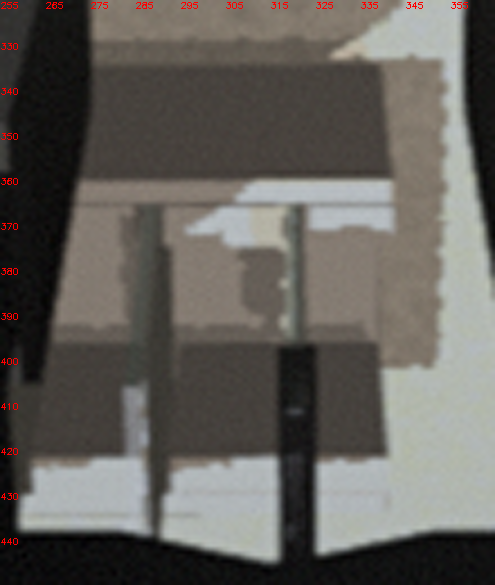

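The crop shows the strip at columns 316.6-325.2, which matches the rack model (316.6-325.5), and the wall edge at (341.7,360) matches (342,359). The plate is in the outer slot. Next I'll refine the easel fit and plan the grasp.

```bash
sed -i 's/(291,140)/(294,140.5)/; s/(277.5,219)/(279.5,218.5)/; s/r(19,/r(p[5],/g; s/0,60\],loss/0,60,20],loss/' eas.py; python3 eas.py | head -2
python3 - <<'E'
from h import *
plan([553.4,17.3,230],down(.116),12)
E
```

```text
easel [ 5.17557e+02  3.02269e+02 -1.22000e-01  1.08830e+01  5.58900e+01
  2.32710e+01]
[[[-0.0234,0.0004,0.0096,-0.0,0.0001,-0.0002],[-0.0234,0.0004,0.0096,-0.0,0.0001,-0.0002],[-0.0235,0.0003,0.0096,-0.0,0.0001,-0.0002],[-0.0234,0.0004,0.0096,-0.0,0.0001,-0.0002],[-0.0234,0.0004,0.0096,-0.0,0.0001,-0.0002],[-0.0234,0.0003,0.0095,-0.0,0.0001,-0.0002],[-0.0234,0.0004,0.0096,-0.0,0.0001,-0.0002],[-0.0235,0.0004,0.0096,-0.0,0.0001,-0.0002],[-0.0234,0.0003,0.0096,-0.0,0.0001,-0.0002],[-0.0234,0.0003,0.0095,-0.0,0.0001,-0.0002],[-0.0234,0.0004,0.0096,-0.0,0.0001,-0.0002],[-0.0235,0.0003,0.0096,-0.0,0.0001,-0.0002]]]
max 0.0235 0.0002 end [553.4  17.3 230. ] err 0.0007
```

Call:
{"op": "carry_out", "data": {
  "rows": [
    [[-0.0235,0.0005,0.0095,0,0,0],[-0.0235,0.0005,0.0095,0,0,0],[-0.0235,0.0005,0.0095,0,0,0],[-0.0235,0.0005,0.0095,0,0,0],[-0.0235,0.0005,0.0095,0,0,0],[-0.0235,0,0.0095,0,0,0],[-0.0235,0.0005,0.0095,0,0,0],[-0.0235,0.0005,0.0095,0,0,0],[-0.0235,0.0005,0.0095,0,0,0],[-0.0235,0,0.0095,0,0,0],[-0.023,0,0.0095,0,0,0],[-0.023,0,0.0095,0,0,0]]
  ],
  "hand": 0.7
}}

```text
time_s: 5.67
tcp_pos: [552.9, 16.6, 230.6]
tool_rot: [2.092, 2.343, -0.001]
wrist_force: [0.5, -0.1, 0.1]
width: 25.8
grip_force: 0.0
```

Call:
{"op": "carry_out", "data": {
  "rows": [
    [[0,0,0,0,0,0],[0,0,0,0,0,0],[0,0,0,0,0,0]]
  ]
}}

```text
time_s: 5.92
tcp_pos: [552.9, 19.5, 231.4]
tool_rot: [-2.089, -2.346, -0.0]
wrist_force: [0.5, 0.6, 1.0]
width: 25.5
grip_force: 0.0
```

Run:
```python
from h import *
d=shot("wrist"); pickle.dump(d,open("w3.pkl","wb"))
s=get_state(); print({k:np.round(s[k],3) for k in("time_s","joints","tcp_pos","tool_rot","width")})
from eas import E
e=E([511.7,12.4,.1157])
print(proj(d,[e(42,42,132),e(42,-42,132)]).round(1).tolist())
save(d,"w3.png")
plan([553.4,17.3,106],down(.116),6)
```

```text
{'time_s': np.float64(5.967), 'joints': array([ 0.392,  0.379, -0.609,  1.812,  0.249,  1.028, -0.196]), 'tcp_pos': array([552.925,  20.333, 231.638]), 'tool_rot': array([2.087e+00, 2.348e+00, 1.000e-03]), 'width': np.float64(25.796)}
[[318.2, 181.5], [318.0, 302.3]]
[[[-0.0005,0.0,0.0209,0.0001,-0.0001,0.0002],[-0.0005,0.0,0.021,0.0001,-0.0001,0.0002],[-0.0005,0.0,0.0209,0.0001,-0.0001,0.0002],[-0.0006,0.0,0.021,0.0001,-0.0001,0.0002],[-0.0005,0.0,0.0209,0.0001,-0.0001,0.0002],[-0.0005,0.0001,0.0209,0.0001,-0.0001,0.0002]]]
max 0.021 0.0002 end [553.4  17.3 106. ] err 0.0003
```

View pics/w3.png

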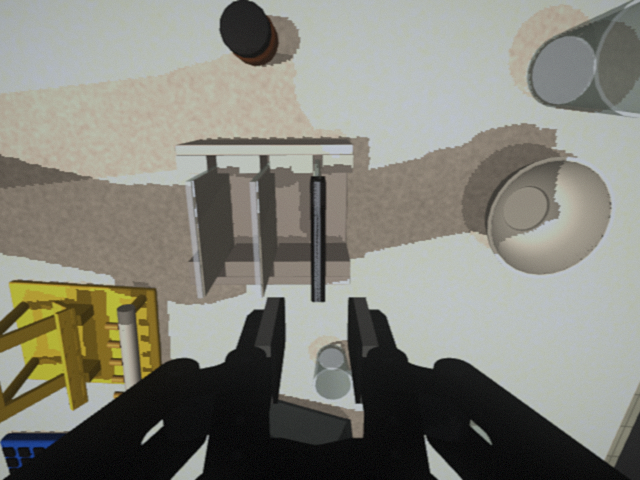

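The view shows the strip as a vertical bar at columns 311-325, rows 177-302, centred at 318 where predicted, with the fingers straddling it at (276) and (358). Descending to grip.

Call:
{"op": "carry_out", "data": {
  "rows": [
    [[-0.0003,0,0.015,0,0,0],[-0.0003,0,0.015,0,0,0],[-0.0003,0,0.015,0,0,0],[-0.0003,0,0.015,0,0,0],[-0.0003,0,0.015,0,0,0],[-0.0003,0,0.015,0,0,0],[0,0,0.015,0,0,0],[0,0,0.015,0,0,0],[0,0,0.004,0,0,0],[0,0,0,0,0,0],[0,0,0,0,0,0]]
  ]
}}

```text
time_s: 6.88
tcp_pos: [553.4, 18.9, 108.0]
tool_rot: [2.086, 2.349, 0.001]
wrist_force: [0.3, -0.8, 0.2]
width: 25.3
grip_force: 0.0
```

Call:
{"op": "carry_out", "data": {
  "rows": [
    [[0,0,0,0,0,0],[0,0,0,0,0,0],[0,0,0,0,0,0],[0,0,0,0,0,0],[0,0,0,0,0,0],[0,0,0,0,0,0]]
  ],
  "hand": 1.0,
  "force": 40
}}

```text
time_s: 7.38
tcp_pos: [554.0, 18.5, 108.5]
tool_rot: [2.086, 2.347, 0.003]
wrist_force: [0.5, 0.6, 6.1]
width: 8.9
grip_force: 41.1
```

Call:
{"op": "carry_out", "data": {
  "rows": [
    [[0,0,-0.008,0,0,0],[0,0,-0.015,0,0,0],[0,0,-0.02,0,0,0],[0,0,-0.02,0,0,0],[0,0,-0.02,0,0,0],[0,0,-0.02,0,0,0],[0,0,-0.02,0,0,0],[0,0,-0.02,0,0,0],[0,0,-0.015,0,0,0],[0,0,-0.01,0,0,0],[0,0,0,0,0,0],[0,0,0,0,0,0]]
  ]
}}

```text
time_s: 8.38
tcp_pos: [552.6, 17.9, 275.0]
tool_rot: [2.088, 2.348, -0.001]
wrist_force: [-0.0, -0.4, -3.2]
width: 9.3
grip_force: 40.0
```

Run:
```python
from h import *
import eas
p=eas.r.x; print(p.round(3)); yaw=p[2]
s=get_state(); print({k:np.round(s[k],3) for k in("time_s","joints","tcp_pos","tool_rot","width","wrist_force","grip_force")})
Rt=down(yaw)*R.from_rotvec([-np.deg2rad(28),0,0]); e=eas.E(p); rr=Rt.as_matrix(); print(rr.round(3).tolist())
# plate: tcp at plate z = 108.3-12 =96 -> TCP = foot + 96.5*zrest
zr=-rr[:,2]; xr=rr[:,1]
base=np.array(e(0,0,36))
def tcp(a,c,b=0): return base+a*xr+(c+96.5)*zr - b*rr[:,0]
print("hover(9,40)",tcp(9,45).round(1),"seat(2.5,0)",tcp(2.5,0).round(1))
np.save("Rt.npy",Rt.as_rotvec())
print("-- to hover"); plan(tcp(9,60)+[0,0,0],Rt,12)
```

```text
[ 5.17557e+02  3.02269e+02 -1.22000e-01  1.08830e+01  5.58900e+01
  2.32710e+01]
{'time_s': np.float64(8.383), 'joints': array([ 0.413,  0.334, -0.625,  1.764,  0.216,  1.113, -0.164]), 'tcp_pos': array([552.626,  17.881, 275.047]), 'tool_rot': array([ 2.088e+00,  2.348e+00, -1.000e-03]), 'width': np.float64(9.264), 'wrist_force': array([-0.04 , -0.358, -3.204]), 'grip_force': np.float64(39.97)}
[[0.121, 0.876, 0.466], [0.993, -0.107, -0.057], [0.0, 0.469, -0.883]]
hover(9,40) [459.5 309.4 165.2] seat(2.5,0) [474.8 307.5 122.4]
-- to hover
[[[0.0252,-0.0054,0.008,-0.0406,-0.0048,0.0195],[0.0251,-0.0063,0.0077,-0.0406,-0.0048,0.0195],[0.025,-0.007,0.0073,-0.0406,-0.0048,0.0195],[0.0249,-0.0078,0.0069,-0.0406,-0.0048,0.0195],[0.0247,-0.0086,0.0064,-0.0406,-0.0048,0.0195],[0.0246,-0.0093,0.006,-0.0406,-0.0048,0.0195],[0.0245,-0.01,0.0054,-0.0406,-0.0048,0.0195],[0.0243,-0.0107,0.0049,-0.0406,-0.0048,0.0195],[0.0241,-0.0114,0.0043,-0.0406,-0.0048,0.0195],[0.0239,-0.0119,0.0038,-0.0406,-0.0048,0.0195],[0.0236,-0.0126,0.0031,-0.0406,-0.0048,0.0195],[0.0234,-0.0132,0.0025,-0.0406,-0.0048,0.0195]]]
max 0.0252 0.0406 end [452.5 310.2 178.4] err 0.0007
```

Run:
```python
from h import *
s=get_state(); Rt=R.from_rotvec(np.load("Rt.npy")); Rm_=R.from_rotvec(s["tool_rot"])
plan([480,290,275],down(-.122),12)
plan([452.5,310.2,178.4],Rt,12,start=(np.array([480,290,275.]),down(-.122)))
```

```text
[[[0.0232,-0.0034,-0.0,-0.0,0.0,0.0199],[0.0232,-0.0038,-0.0,-0.0,0.0,0.0199],[0.0231,-0.0043,-0.0,-0.0,0.0,0.0199],[0.023,-0.0047,-0.0,-0.0,0.0,0.0199],[0.0228,-0.0052,-0.0,-0.0,0.0,0.0199],[0.0228,-0.0056,-0.0,-0.0,0.0,0.0199],[0.0227,-0.0062,-0.0,-0.0,0.0,0.0199],[0.0225,-0.0065,-0.0,-0.0,0.0,0.0199],[0.0224,-0.007,-0.0,-0.0,0.0,0.0199],[0.0223,-0.0075,-0.0,-0.0,0.0,0.0199],[0.0221,-0.0078,-0.0,-0.0,0.0,0.0199],[0.0219,-0.0084,-0.0,-0.0,0.0,0.0199]]]
max 0.0232 0.0199 end [480. 290. 275.] err 0.0006
[[[0.0014,-0.0025,0.0081,-0.0407,0.0,-0.0],[0.0014,-0.0028,0.0079,-0.0407,0.0,-0.0],[0.0014,-0.0031,0.0078,-0.0407,0.0,-0.0],[0.0014,-0.0035,0.0077,-0.0407,0.0,-0.0],[0.0014,-0.0037,0.0075,-0.0407,0.0,-0.0],[0.0014,-0.0041,0.0074,-0.0407,0.0,-0.0],[0.0013,-0.0043,0.0072,-0.0407,0.0,-0.0],[0.0014,-0.0047,0.0071,-0.0407,0.0,-0.0],[0.0014,-0.0049,0.0068,-0.0407,0.0,-0.0],[0.0014,-0.0052,0.0066,-0.0407,0.0,-0.0],[0.0014,-0.0054,0.0064,-0.0407,0.0,-0.0],[0.0014,-0.0058,0.0062,-0.0407,0.0,-0.0]]]
max 0.0081 0.0407 end [452.5 310.2 178.4] err 0.0005
```

Call:
{"op": "carry_out", "data": {
  "rows": [
    [[0.023,-0.0035,0,0,0,0.02],[0.023,-0.004,0,0,0,0.02],[0.023,-0.0045,0,0,0,0.02],[0.023,-0.0045,0,0,0,0.02],[0.023,-0.005,0,0,0,0.02],[0.023,-0.0055,0,0,0,0.02],[0.0225,-0.006,0,0,0,0.02],[0.0225,-0.0065,0,0,0,0.02],[0.0225,-0.007,0,0,0,0.02],[0.0225,-0.0075,0,0,0,0.02],[0.022,-0.008,0,0,0,0.02],[0.022,-0.0085,0,0,0,0.02]]
  ]
}}

```text
time_s: 9.38
tcp_pos: [479.2, 290.6, 273.5]
tool_rot: [-2.354, -2.08, 0.005]
wrist_force: [0.7, -0.4, -2.3]
width: 9.1
grip_force: 39.9
```

Call:
{"op": "carry_out", "data": {
  "rows": [
    [[0.0015,-0.0025,0.008,-0.041,0,0],[0.0015,-0.003,0.008,-0.041,0,0],[0.0015,-0.003,0.008,-0.041,0,0],[0.0015,-0.0035,0.0075,-0.041,0,0],[0.0015,-0.0035,0.0075,-0.041,0,0],[0.0015,-0.004,0.0075,-0.041,0,0],[0.0015,-0.0045,0.007,-0.041,0,0],[0.0015,-0.0045,0.007,-0.041,0,0],[0.0015,-0.005,0.007,-0.041,0,0],[0.0015,-0.005,0.0065,-0.04,0,0],[0.0015,-0.0055,0.0065,-0.04,0,0],[0.0015,-0.006,0.006,-0.04,0,0]]
  ]
}}

```text
time_s: 10.38
tcp_pos: [452.0, 311.0, 176.9]
tool_rot: [2.052, 1.815, 0.451]
wrist_force: [0.5, 0.4, -1.9]
width: 9.1
grip_force: 39.9
```

Call:
{"op": "carry_out", "data": {
  "rows": [
    [[0,0,0,0,0,0],[0,0,0,0,0,0],[0,0,0,0,0,0]]
  ]
}}

```text
time_s: 10.63
tcp_pos: [453.2, 311.6, 178.6]
tool_rot: [2.053, 1.816, 0.451]
wrist_force: [-0.0, 0.3, -2.2]
width: 9.3
grip_force: 39.9
```

```bash
cat > chk.py <<'E'
from h import *
import eas
s=get_state(); Rt=R.from_rotvec(np.load("Rt.npy")).as_matrix(); T=R.from_rotvec(s["tool_rot"])
base=np.array(eas.E(eas.r.x)(0,0,36)); zr=-Rt[:,2]
tz=T.as_matrix()[:,2]
foot=s["tcp_pos"]+96.5*tz; d=foot-base
print("t",round(s["time_s"],2),"foot in rest x,z,y",(d@Rt[:,1]).round(1),(d@zr).round(1),(d@Rt[:,0]).round(1),"rot err",(T.inv()*R.from_matrix(Rt)).as_rotvec().round(3),"F",s["wrist_force"].round(1),"w",s["width"].round(1),s["grip_force"].round(1))
print(s["tcp_pos"].round(1),s["joints"].round(2))
E
python3 chk.py
python3 - <<'E'
from h import *
import eas
S=shot("scene");D=shot("side");W=shot("wrist")
pickle.dump((S,D,W),open("p4.pkl","wb"))
def c(d,x,y,s,w=66,h=75): return cv2.resize(np.ascontiguousarray(d["pixels"][y-h//2:y+h//2,x-w//2:x+w//2,::-1]),(w*s,h//2*2*s),interpolation=cv2.INTER_CUBIC)
a=c(S,435,235,4,90,100);b=c(D,261,315,4,90,100)
cv2.imwrite("pics/p4.png",np.hstack([a,b]))
E
```

```text
Traceback (most recent call last):
  File "chk.py", line 7, in <module>
    print("t",round(s["time_s"],2),"foot in rest x,z,y",(d@Rt[:,1]).round(1),(d@zr).round(1),(d@Rt[:,0]).round(1),"rot err",(T.inv()*R.from_matrix(Rt)).as_rotvec().round(3),"F",s["wrist_force"].round(1),"w",s["width"].round(1),s["grip_force"].round(1))
                                                                                                                                                                                                               ^^^^^^^^^^^^^^^^
AttributeError: 'float' object has no attribute 'round'
```

View pics/p4.png

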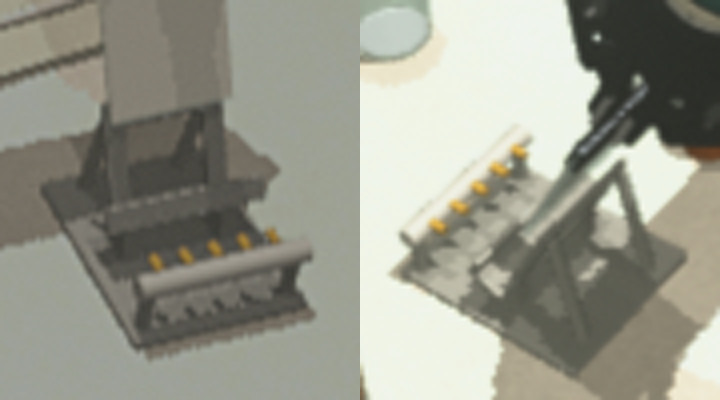

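The scene crop shows the plate foot from (417,215) to (448,210), spanning the rest posts symmetrically. The side crop shows it tilted parallel to the rest, just ahead of the face. Lowering it.

```bash
sed -i 's/s\["width"\].round(1),s\["grip_force"\].round(1)/round(float(s["width"]),1),round(float(s["grip_force"]),1)/' chk.py; python3 chk.py
python3 - <<'E'
from h import *
import eas
S,D,W=pickle.load(open("p4.pkl","rb"))
e=eas.E(eas.r.x); c,s=eas.c28,eas.s28; r=lambda a,b,z:e(a*c-z*s,b,36+a*s+z*c)
s0=get_state();T=R.from_rotvec(s0["tool_rot"]).as_matrix();f=s0["tcp_pos"]+96.5*T[:,2]
print("foot pred",proj(S,[f-42*T[:,0],f+42*T[:,0]]).round(1).tolist(),"obs 417,215.5 448.3,210.5")
print("rest top pred",proj(S,[r(0,-41,72),r(0,41,72)]).round(1).tolist(),"lip",proj(S,[r(22,-55,11),r(22,55,11)]).round(1).tolist(),"tube",proj(S,[e(72,-56,48),e(72,56,48)]).round(1).tolist())
E
```

```text
t 10.78 foot in rest x,z,y 10.5 60.2 1.4 rot err [ 0.     0.001 -0.003] F [-0.1  0.1 -2. ] w 8.9 39.9
[453.9 311.5 179.3] [-0.46  0.31 -0.5   2.12  0.96  0.71 -1.78]
foot pred [[417.4, 215.8], [447.6, 208.9]] obs 417,215.5 448.3,210.5
rest top pred [[415.0, 210.4], [444.4, 203.7]] lip [[415.9, 236.8], [455.2, 227.4]] tube [[425.1, 255.1], [465.8, 245.0]]
```

Call:
{"op": "carry_out", "data": {
  "rows": [
    [[0,-0.0003,0.007,0,0,0],[0,-0.0003,0.007,0,0,0],[0,-0.0003,0.007,0,0,0],[0,-0.0003,0.007,0,0,0],[0,-0.0003,0.007,0,0,0],[0,0,0.006,0,0,0],[0,0,0.005,0,0,0],[0,0,0.003,0,0,0],[0,0,0.002,0,0,0],[0,0,0,0,0,0],[0,0,0,0,0,0],[0,0,0,0,0,0]]
  ]
}}

```text
time_s: 11.78
tcp_pos: [475.5, 309.2, 133.4]
tool_rot: [2.052, 1.815, 0.454]
wrist_force: [0.1, 0.3, -1.8]
width: 8.9
grip_force: 40.0
```

```bash
python3 chk.py
```

```text
t 11.78 foot in rest x,z,y 8.2 9.4 1.8 rot err [ 0.001  0.    -0.001] F [ 0.1  0.3 -1.8] w 8.9 40.0
[475.5 309.2 133.4] [-0.48  0.41 -0.44  2.13  1.09  0.65 -1.89]
```

Call:
{"op": "carry_out", "data": {
  "rows": [
    [[0,0,0.001,0,0,0],[0,0,0.001,0,0,0],[0,0,0.001,0,0,0],[0,0,0.001,0,0,0],[0,0,0,0,0,0]]
  ]
}}

```text
time_s: 12.2
tcp_pos: [477.4, 308.6, 129.3]
tool_rot: [2.052, 1.815, 0.452]
wrist_force: [0.4, -1.0, -2.3]
width: 9.3
grip_force: 40.0
```

Call:
{"op": "carry_out", "data": {
  "rows": [
    [[0,0,0.001,0,0,0],[0,0,0.001,0,0,0],[0,0,0.001,0,0,0],[0,0,0,0,0,0]]
  ]
}}

```text
time_s: 12.53
tcp_pos: [478.8, 308.4, 126.7]
tool_rot: [2.052, 1.815, 0.452]
wrist_force: [-0.4, -0.2, -2.2]
width: 9.7
grip_force: 40.0
```

Call:
{"op": "carry_out", "data": {
  "rows": [
    [[0,0,0.001,0,0,0],[0,0,0.001,0,0,0],[0,0,0,0,0,0]]
  ]
}}

```text
time_s: 12.78
tcp_pos: [479.7, 308.3, 124.9]
tool_rot: [2.052, 1.815, 0.452]
wrist_force: [-0.3, 0.2, -2.4]
width: 9.3
grip_force: 40.0
```

```bash
python3 chk.py
```

```text
t 12.78 foot in rest x,z,y 7.9 -0.0 1.4 rot err [ 0.     0.001 -0.001] F [-0.3  0.2 -2.4] w 9.3 40.0
[479.7 308.3 124.9] [-0.48  0.43 -0.43  2.13  1.12  0.64 -1.91]
```

Call:
{"op": "carry_out", "data": {
  "rows": [
    [[0,0,0.001,0,0,0],[0,0,0.001,0,0,0],[0,0,0,0,0,0]]
  ]
}}

```text
time_s: 13.03
tcp_pos: [480.1, 308.9, 124.4]
tool_rot: [2.051, 1.815, 0.454]
wrist_force: [-7.8, -2.4, 9.7]
width: 9.5
grip_force: 41.9
```

Call:
{"op": "carry_out", "data": {
  "rows": [
    [[0,0,0.001,0,0,0],[0,0,0.001,0,0,0],[0,0,0,0,0,0]]
  ]
}}

```text
time_s: 13.28
tcp_pos: [480.4, 309.2, 124.4]
tool_rot: [2.049, 1.814, 0.456]
wrist_force: [-19.1, -5.2, 27.3]
width: 9.3
grip_force: 45.1
```

Call:
{"op": "carry_out", "data": {
  "rows": [
    [[0,0,-0.001,0,0,0],[0,0,-0.001,0,0,0],[0,0,-0.0007,0,0,0],[0,-0.001,0,0,0,0],[0,-0.001,0,0,0,0],[0,-0.001,0,0,0,0],[0,0,0,0,0,0]]
  ]
}}

```text
time_s: 13.87
tcp_pos: [479.1, 309.1, 123.9]
tool_rot: [2.05, 1.813, 0.456]
wrist_force: [-1.0, -0.8, 7.0]
width: 9.2
grip_force: 41.3
```

Call:
{"op": "carry_out", "data": {
  "rows": [
    [[0,-0.001,0,0,0,0],[0,-0.001,0,0,0,0],[0,0,0,0,0,0]]
  ]
}}

```text
time_s: 14.12
tcp_pos: [477.3, 309.4, 122.9]
tool_rot: [2.05, 1.813, 0.456]
wrist_force: [-0.7, -0.7, 6.7]
width: 9.4
grip_force: 41.2
```

```bash
python3 chk.py
```

```text
t 14.12 foot in rest x,z,y 5.1 -0.6 2.2 rot err [ 0.003 -0.    -0.001] F [-0.7 -0.7  6.7] w 9.4 41.2
[477.3 309.4 122.9] [-0.49  0.43 -0.43  2.13  1.13  0.64 -1.93]
```

Call:
{"op": "carry_out", "data": {
  "rows": [
    [[0,-0.001,0,0,0,0],[0,-0.001,0,0,0,0],[0,0,0,0,0,0]]
  ]
}}

```text
time_s: 14.37
tcp_pos: [476.2, 309.6, 122.3]
tool_rot: [2.05, 1.812, 0.457]
wrist_force: [0.5, -0.1, 7.7]
width: 9.3
grip_force: 41.2
```

Call:
{"op": "carry_out", "data": {
  "rows": [
    [[0,-0.001,0,0,0,0],[0,-0.001,0,0,0,0],[0,0,0,0,0,0]]
  ]
}}

```text
time_s: 14.62
tcp_pos: [475.9, 309.6, 122.2]
tool_rot: [2.051, 1.809, 0.459]
wrist_force: [3.7, -1.4, 7.0]
width: 9.4
grip_force: 41.1
```

```bash
python3 chk.py
```

```text
t 14.62 foot in rest x,z,y 3.8 -0.6 2.2 rot err [ 0.007  0.    -0.003] F [ 3.7 -1.4  7. ] w 9.4 41.1
[475.9 309.6 122.2] [-0.5   0.43 -0.42  2.13  1.14  0.65 -1.94]
```

Call:
{"op": "carry_out", "data": {
  "rows": [
    [[0,-0.0005,0,0,0,0],[0,0,0,0,0,0],[0,0,0,0,0,0]]
  ],
  "force": 20
}}

```text
time_s: 14.87
tcp_pos: [475.9, 309.6, 122.1]
tool_rot: [2.051, 1.809, 0.459]
wrist_force: [4.9, -0.7, 7.4]
width: 9.0
grip_force: 41.0
```

Call:
{"op": "carry_out", "data": {
  "rows": [
    [[0,0,0,0,0,0],[0,0,0,0,0,0],[0,0,0,0,0,0],[0,0,0,0,0,0]]
  ],
  "hand": 0.8
}}

```text
time_s: 15.2
tcp_pos: [472.1, 309.5, 119.4]
tool_rot: [2.052, 1.815, 0.453]
wrist_force: [1.6, -0.4, 2.0]
width: 16.6
grip_force: 1.0
```

```bash
python3 chk.py
python3 - <<'E'
from h import *
S=shot("scene");D=shot("side");pickle.dump((S,D),open("p5.pkl","wb"))
def c(d,x,y,s,w,h): return cv2.resize(np.ascontiguousarray(d["pixels"][y-h//2:y+h//2,x-w//2:x+w//2,::-1]),(w*s,h//2*2*s),interpolation=cv2.INTER_CUBIC)
cv2.imwrite("pics/p5.png",np.hstack([c(S,435,225,4,90,100),c(D,261,315,4,90,100)]))
E
```

```text
t 15.2 foot in rest x,z,y -1.4 -1.2 1.6 rot err [ 0.     0.    -0.001] F [ 1.6 -0.4  2. ] w 16.6 1.0
[472.1 309.5 119.4] [-0.5   0.43 -0.42  2.14  1.14  0.64 -1.95]
```

View pics/p5.png

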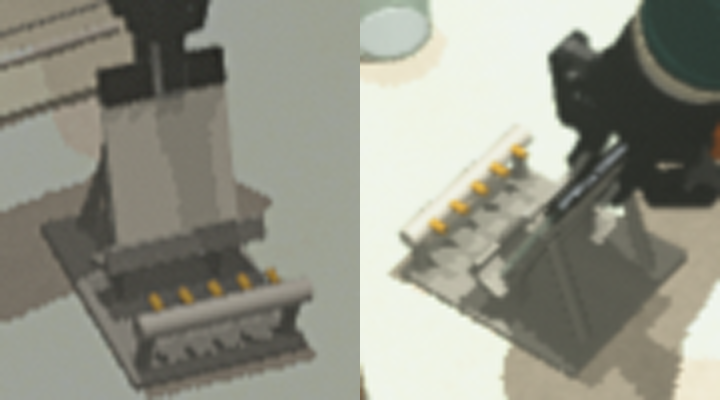

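The crops show the plate seated: foot behind the lip, centred between the posts, lying on the rest. The tool is 5 mm back and the front pad touches lightly, so I'll recentre, open and withdraw along the plate.

Call:
{"op": "carry_out", "data": {
  "rows": [
    [[0,0.002,0,0,0,0],[0,0.0025,0,0,0,0],[0,0,0,0,0,0],[0,0,0,0,0,0]]
  ],
  "hand": 0.75
}}

```text
time_s: 15.63
tcp_pos: [475.8, 308.7, 121.4]
tool_rot: [2.053, 1.815, 0.452]
wrist_force: [-0.2, 0.1, 0.1]
width: 21.2
grip_force: 0.0
```

```bash
python3 chk.py
```

```text
t 15.63 foot in rest x,z,y 2.7 -1.3 1.3 rot err [-0.     0.001 -0.001] F [-0.2  0.1  0.1] w 21.2 0.0
[475.8 308.7 121.4] [-0.49  0.43 -0.43  2.13  1.13  0.64 -1.93]
```

Call:
{"op": "carry_out", "data": {
  "rows": [
    [[0,0,-0.004,0,0,0],[0,0,-0.006,0,0,0],[0,0,-0.008,0,0,0],[0,0,-0.01,0,0,0],[0,0,-0.012,0,0,0],[0,0,-0.015,0,0,0],[0,0,-0.015,0,0,0],[0,0,-0.015,0,0,0],[0,0,-0.015,0,0,0],[0,0,-0.015,0,0,0],[0,0,-0.015,0,0,0],[0,0,-0.015,0,0,0]]
  ]
}}

```text
time_s: 16.63
tcp_pos: [407.3, 317.5, 250.9]
tool_rot: [2.052, 1.816, 0.454]
wrist_force: [-0.3, 0.5, 0.4]
width: 21.4
grip_force: 0.0
```

```bash
cat > lev.py <<'E'
from h import *
from scipy.optimize import minimize
from pan import model,r as PR
import itertools,sys
def box(pose,X,Y,Z): return pose(list(itertools.product(X,Y,Z)))
def sil(d,P,ss=4):
    q=proj(d,P); m=np.zeros((480,640),np.uint8); cv2.fillConvexPoly(m,cv2.convexHull((q*16).round().astype(np.int32)),255,cv2.LINE_AA,4); return m/255.
def pl(p,ang,X,Y,Z):
    m=model(p); return m[2]+(m[5]*R.from_euler("z",ang)).apply(np.array(list(itertools.product(X,Y,Z))))
LEV=((-6,6),(-59,22),(-11,11)); TAB=((-4.5,4.5),(-60,-34),(-41,-30))
def comp(d,seed,thr):
    g=d["pixels"].max(2); m=(g<thr).astype(np.uint8); n,l=cv2.connectedComponents(m,connectivity=4)
    y,x=seed; w=l[y-4:y+5,x-4:x+5]; w=w[w>0]
    return (l==np.bincount(w).argmax()).astype(float) if w.size else m*0.
E
python3 - <<'E'
from lev import *
W=pickle.load(open("w1.pkl","rb"));p0=PR.x.copy()
px=W["pixels"]
print("lever",px[222,325],"tab",px[177,355],"dial",px[160,320])
for t in(40,60,80,100,120):
    a=comp(W,(222,325),t);b=comp(W,(177,355),t); 
    st=lambda m:(int(m.sum()),[int(v) for v in np.argwhere(m>0).min(0)],[int(v) for v in np.argwhere(m>0).max(0)]) if m.any() else None
    print(t,st(a),st(b))
E
python3 chk.py
```

```text
lever [33 32 31] tab [72 73 71] dial [199 201 186]
40 (1855, [198, 282], [251, 366]) (4, [173, 351], [174, 353])
60 (2041, [197, 281], [251, 366]) (114, [167, 337], [183, 369])
80 (2141, [196, 281], [251, 367]) (312, [167, 336], [184, 369])
100 (3128, [179, 214], [252, 367]) (342, [166, 336], [185, 370])
120 (15727, [56, 204], [253, 422]) (368, [166, 336], [188, 370])
t 16.63 foot in rest x,z,y 2.7 145.5 1.7 rot err [ 0.001 -0.    -0.   ] F [-0.3  0.5  0.4] w 21.4 0.0
[407.3 317.5 250.9] [-0.44  0.16 -0.58  2.11  0.75  0.83 -1.64]
```

```bash
cat > fitlev.py <<'E'
from lev import *
def run(W,ls,ts,p0,corn=None,freeze=None):
    L=cv2.GaussianBlur(comp(W,ls,75),(0,0),1.2); T=cv2.GaussianBlur(comp(W,ts,110),(0,0),1.2) if ts else None
    def cost(q):
        p=np.array(p0)+np.array(q)*[2,2,.03,2,2,.05,.05]; 
        c=((cv2.GaussianBlur(sil(W,pl(p,p[5],*LEV)),(0,0),1.2)-L)**2).sum()
        if ts: c+=2*((cv2.GaussianBlur(sil(W,pl(p,p[6],*TAB)),(0,0),1.2)-T)**2).sum()
        if corn:
            f=model(p)[0]
            for ab,uv in corn: c+=3*np.sqrt(1+((proj(W,f(*ab))[0]-uv)**2).sum())
        else: c+=10*(np.array(q)[[0,1,2]]**2).sum()
        return c
    q=np.zeros(7); 
    for _ in range(4): r=minimize(cost,q,method="Powell",options=dict(maxiter=30)); q=r.x
    p=np.array(p0)+q*[2,2,.03,2,2,.05,.05]; return p,r.fun,cost(np.zeros(7))
E
python3 - <<'E'
from fitlev import *
W=pickle.load(open("w1.pkl","rb"))
C=[((65,90),(245,58)),((65,-90),(424,170)),((-65,-90),(346,253)),((-65,90),(206,177))]
p,c,c0=run(W,(222,325),(177,355),PR.x,C); print(p.round(3),c,c0)
m=model(p); print("grip",m[2].round(1),"d",p[6]-p[5],[ (proj(W,m[0](*a))[0]-u).round(1).tolist() for a,u in C])
np.save("p.npy",p)
S,D=pickle.load(open("p5.pkl","rb"))
print("tab pred side",proj(D,m[4](-47)).round(1),"obs ~354.5,176; lever end",proj(D,m[3](-59)).round(1),"obs 373.5,173.5; scene lever",proj(S,[m[3](-59),m[3](22)]).round(1).tolist(),"obs 159,298/195,291")
E
```

```text
[ 5.38753e+02 -3.18783e+02 -2.15000e-01 -2.72100e+00 -1.86340e+01
  1.40000e-01  1.13200e+00] 299.0182178774125 450.0875617064669
grip [ 509.1 -331.4  111.7] d 0.9919834260330156 [[-0.1, 0.2], [5.7, 2.6], [-1.7, 3.9], [-0.4, 3.0]]
tab pred side [[355.5 174.4]] obs ~354.5,176; lever end [[372.8 172.8]] obs 373.5,173.5; scene lever [[157.9, 299.2], [196.3, 291.5]] obs 159,298/195,291
```

```bash
cat > tgt.py <<'E'
from lev import *
def target(p,h,extra=0.):
    m=model(p); M=(m[5]*R.from_euler("z",p[5]+extra)).as_matrix()
    y=M[:,0]; z=-M[:,2]; x=np.cross(y,z); return m[2]-z*h, R.from_matrix(np.c_[x,y,z])
E
python3 - <<'E'
from tgt import *
p=np.load("p.npy"); pos,Rt=target(p,100); print(pos.round(1),Rt.as_matrix().round(3).tolist())
A=(np.array([520,0,320.]),down(-.1)); plan(*A,12); plan(pos,Rt,12,start=A)
E
```

```text
[ 453.1 -319.1  193.6] [[0.1, 0.822, 0.56], [0.992, -0.037, -0.123], [-0.08, 0.568, -0.819]]
[[[-0.0251,0.0138,0.0008,0.0408,0.0004,-0.0018],[-0.0252,0.0137,0.0002,0.0408,0.0004,-0.0018],[-0.0251,0.0137,-0.0003,0.0408,0.0004,-0.0018],[-0.0252,0.0137,-0.0009,0.0408,0.0004,-0.0018],[-0.0252,0.0135,-0.0015,0.0408,0.0004,-0.0018],[-0.0253,0.0134,-0.002,0.0408,0.0004,-0.0018],[-0.0252,0.0133,-0.0026,0.0408,0.0004,-0.0018],[-0.0253,0.0131,-0.0031,0.0408,0.0004,-0.0018],[-0.0253,0.0129,-0.0037,0.0408,0.0004,-0.0018],[-0.0254,0.0128,-0.0042,0.0408,0.0004,-0.0018],[-0.0253,0.0125,-0.0047,0.0408,0.0004,-0.0018],[-0.0254,0.0122,-0.0053,0.0408,0.0004,-0.0018]]]
max 0.0254 0.0408 end [520.  -0. 320.] err 0.0004
[[[-0.027,-0.0029,0.0105,-0.0505,-0.0065,-0.002],[-0.027,-0.0035,0.0106,-0.0505,-0.0065,-0.002],[-0.0268,-0.004,0.0105,-0.0505,-0.0065,-0.002],[-0.0268,-0.0047,0.0105,-0.0505,-0.0065,-0.002],[-0.0267,-0.0052,0.0104,-0.0505,-0.0065,-0.002],[-0.0267,-0.0058,0.0103,-0.0505,-0.0065,-0.002],[-0.0265,-0.0064,0.0102,-0.0505,-0.0065,-0.002],[-0.0265,-0.0069,0.01,-0.0505,-0.0065,-0.002],[-0.0264,-0.0075,0.0098,-0.0505,-0.0065,-0.002],[-0.0263,-0.0081,0.0096,-0.0505,-0.0065,-0.002],[-0.0262,-0.0085,0.0093,-0.0505,-0.0065,-0.002],[-0.0262,-0.0091,0.0091,-0.0505,-0.0065,-0.002]]]
max 0.027 0.0505 end [ 453.1 -319.1  193.6] err 0.0006
```

Call:
{"op": "carry_out", "data": {
  "rows": [
    [[-0.025,0.014,0.001,0.041,0,-0.002],[-0.025,0.0135,0,0.041,0,-0.002],[-0.025,0.0135,-0.0005,0.041,0,-0.002],[-0.025,0.0135,-0.001,0.041,0,-0.002],[-0.025,0.0135,-0.0015,0.041,0,-0.002],[-0.025,0.0135,-0.002,0.041,0,-0.002],[-0.025,0.0135,-0.0025,0.041,0,-0.002],[-0.025,0.013,-0.003,0.041,0,-0.002],[-0.025,0.013,-0.0035,0.041,0,-0.002],[-0.0255,0.013,-0.004,0.041,0,-0.002],[-0.0255,0.0125,-0.0045,0.04,0,-0.002],[-0.0255,0.012,-0.0055,0.04,0,-0.002]]
  ],
  "hand": 0.6
}}

```text
time_s: 17.63
tcp_pos: [520.9, 0.7, 320.2]
tool_rot: [2.327, 2.109, -0.007]
wrist_force: [1.1, 0.5, -0.6]
width: 34.5
grip_force: 0.0
```

Call:
{"op": "carry_out", "data": {
  "rows": [
    [[-0.027,-0.003,0.0105,-0.0505,-0.0065,-0.002],[-0.027,-0.0035,0.0105,-0.0505,-0.0065,-0.002],[-0.027,-0.004,0.0105,-0.0505,-0.0065,-0.002],[-0.027,-0.0045,0.0105,-0.0505,-0.0065,-0.002],[-0.0265,-0.005,0.0105,-0.0505,-0.0065,-0.002],[-0.0265,-0.006,0.0105,-0.0505,-0.0065,-0.002],[-0.0265,-0.0065,0.01,-0.0505,-0.0065,-0.002],[-0.0265,-0.007,0.01,-0.0505,-0.0065,-0.002],[-0.0265,-0.0075,0.01,-0.0505,-0.0065,-0.002],[-0.0265,-0.008,0.0095,-0.0505,-0.0065,-0.002],[-0.026,-0.0085,0.0095,-0.0505,-0.0065,-0.002],[-0.026,-0.009,0.009,-0.0505,-0.0065,-0.002]]
  ]
}}

```text
time_s: 18.63
tcp_pos: [462.0, -285.2, 206.1]
tool_rot: [1.942, 1.811, 0.437]
wrist_force: [1.0, 0.5, 0.1]
width: 34.3
grip_force: 0.0
```

Call:
{"op": "carry_out", "data": {
  "rows": [
    [[0,0,0,0,0,0],[0,0,0,0,0,0],[0,0,0,0,0,0]]
  ]
}}

```text
time_s: 18.88
tcp_pos: [463.0, -283.9, 206.5]
tool_rot: [1.943, 1.813, 0.437]
wrist_force: [-0.1, 0.8, 0.7]
width: 34.4
grip_force: 0.0
```

Run:
```python
from fitlev import *
from tgt import target
W=shot("wrist");pickle.dump(W,open("w6.pkl","wb"));save(W,"w6.png")
s=get_state();print(s["tcp_pos"].round(1),s["tool_rot"].round(3),s["joints"].round(2),s["time_s"])
p0=np.load("p.npy"); m=model(p0)
lc=proj(W,m[3](-20))[0].round().astype(int); tc=proj(W,m[4](-47))[0].round().astype(int); print("lever",lc,"tab",tc)
for nm,(x,y) in(("L",lc),("T",tc)):
    for t in(60,75,110):
        k=comp(W,(y,x),t); a=np.argwhere(k>0); print(nm,t,len(a),a.min(0)[::-1] if len(a) else 0,a.max(0)[::-1] if len(a) else 0)
for nm,ang,B in(("L",p0[5],LEV),("T",p0[6],TAB)):
    a=np.argwhere(sil(W,pl(p0,ang,*B))>.5); print(nm,len(a),a.min(0)[::-1],a.max(0)[::-1])
```

```text
[ 463.4 -283.5  206.6] [1.942 1.814 0.437] [ 0.81  0.15 -0.22  2.25 -0.66  0.29  1.13] 18.9333
lever [306 310] tab [358 301]
L 60 1878 [301 253] [319 367]
L 75 2046 [297 250] [325 367]
L 110 2315 [293 249] [331 368]
T 60 50938 [  0 287] [633 479]
T 75 53430 [  0 282] [639 479]
T 110 99467 [0 0] [639 479]
L 2307 [295 250] [315 366]
T 575 [341 282] [375 313]
```

Run:
```python
from fitlev import *
from tgt import target
W=pickle.load(open("w6.pkl","rb")); p0=np.load("p.npy")
p,c,c0=run(W,(310,306),None,p0); m=model(p)
print(p.round(3),c,c0,"grip",m[2].round(1),"vs",model(p0)[2].round(1))
b=comp(W,(310,306),60); 
for y in range(250,370,10): print(y,np.where(b[y])[0][[0,-1]] if b[y].any() else None, np.where(sil(W,pl(p,p[5],*LEV))[y]>.5)[0][[0,-1]] if (sil(W,pl(p,p[5],*LEV))[y]>.5).any() else None)
np.save("p2.npy",p)
```

```text
[ 5.41984e+02 -3.19629e+02 -2.15000e-01 -2.72200e+00 -1.86520e+01
  1.40000e-01  1.13200e+00] 116.8415617099897 603.1855652689762 grip [ 512.4 -332.2  111.7] vs [ 509.1 -331.4  111.7]
250 None [303 305]
260 [302 318] [300 319]
270 [301 318] [300 319]
280 [301 318] [300 319]
290 [301 318] [300 319]
300 [301 317] [300 319]
310 [301 317] [300 319]
320 [302 317] [300 319]
330 [302 317] [300 319]
340 [302 318] [300 319]
350 [302 316] [300 318]
360 [303 315] [300 318]
```

Run:
```python
from tgt import *
p=np.load("p2.npy"); pos,Rt=target(p,60); plan(pos,Rt,6); print(pos.round(1))
```

```text
[[[-0.0061,-0.0015,0.0085,-0.0094,-0.0026,0.0009],[-0.0061,-0.0016,0.0085,-0.0094,-0.0026,0.0009],[-0.006,-0.0017,0.0086,-0.0094,-0.0026,0.0009],[-0.0061,-0.0018,0.0085,-0.0094,-0.0026,0.0009],[-0.006,-0.0018,0.0085,-0.0094,-0.0026,0.0009],[-0.006,-0.0019,0.0085,-0.0094,-0.0026,0.0009]]]
max 0.0086 0.0094 end [ 478.7 -324.9  160.9] err 0.0002
[ 478.7 -324.9  160.8]
```

Call:
{"op": "carry_out", "data": {
  "rows": [
    [[-0.006,-0.0015,0.0085,-0.0095,-0.0025,0.001],[-0.006,-0.0015,0.0085,-0.0095,-0.0025,0.001],[-0.006,-0.0015,0.0085,-0.0095,-0.0025,0.001],[-0.006,-0.002,0.0085,-0.0095,-0.0025,0.001],[-0.006,-0.002,0.0085,-0.0095,-0.0025,0.001],[-0.006,-0.002,0.0085,-0.0095,-0.0025,0.001],[0,0,0,0,0,0],[0,0,0,0,0,0],[0,0,0,0,0,0]]
  ]
}}

```text
time_s: 19.68
tcp_pos: [478.4, -324.6, 160.6]
tool_rot: [1.908, 1.768, 0.47]
wrist_force: [-0.6, 1.0, 0.4]
width: 34.2
grip_force: 0.0
```

Run:
```python
from fitlev import *
from tgt import target
W=shot("wrist");pickle.dump(W,open("w7.pkl","wb"))
s=get_state();print(s["tcp_pos"].round(1),s["joints"].round(2),s["time_s"])
p0=np.load("p2.npy");m=model(p0);l=proj(W,m[3](-20))[0].round().astype(int);print(l, comp(W,(l[1],l[0]),60).sum())
b=comp(W,(l[1],l[0]),60);a=sil(W,pl(p0,p0[5],*LEV))
for y in range(l[1]-50,l[1]+70,15): print(y,*[np.where(k[y]>.5)[0][[0,-1]] if (k[y]>.5).any() else None for k in(b,a)])
print(proj(W,m[4](-47)).round(),)
pos,Rt=target(p0,-15); plan(pos,Rt,8)
```

```text
[ 478.3 -324.8  160.7] [ 1.05  0.32 -0.42  2.23 -1.13  0.15  1.69] 19.7333
[318 295] 2916.0
245 [308 329] [307 330]
260 [308 329] [307 330]
275 [309 329] [307 330]
290 [309 328] [307 329]
305 [309 328] [307 329]
320 [310 328] [307 329]
335 [310 328] [307 329]
350 [310 328] [308 329]
[[378. 283.]]
[[[-0.0,0.0,0.0094,0.0001,-0.0,-0.0],[-0.0,0.0001,0.0094,0.0001,-0.0,-0.0],[-0.0,0.0,0.0094,0.0001,-0.0,-0.0],[-0.0,0.0001,0.0094,0.0001,-0.0,-0.0],[-0.0001,0.0,0.0094,0.0001,-0.0,-0.0],[0.0,0.0001,0.0094,0.0001,-0.0,-0.0],[0.0,0.0,0.0094,0.0001,-0.0,-0.0],[0.0,0.0001,0.0094,0.0001,-0.0,-0.0]]]
max 0.0094 0.0001 end [ 520.8 -334.1   99.4] err 0.0003
```

Call:
{"op": "carry_out", "data": {
  "rows": [
    [[0,0,0.0095,0,0,0],[0,0,0.0095,0,0,0],[0,0,0.0095,0,0,0],[0,0,0.0095,0,0,0],[0,0,0.0095,0,0,0],[0,0,0.0095,0,0,0],[0,0,0.009,0,0,0],[0,0,0.009,0,0,0],[0,0,0,0,0,0],[0,0,0,0,0,0],[0,0,0,0,0,0]]
  ]
}}

```text
time_s: 20.65
tcp_pos: [520.6, -342.5, 114.9]
tool_rot: [1.93, 1.794, 0.47]
wrist_force: [0.2, 0.2, -0.3]
width: 34.1
grip_force: 0.0
```

Run:
```python
from tgt import *
s=get_state();print(s["tcp_pos"].round(1),s["joints"].round(2),s["wrist_force"].round(1))
p0=np.load("p2.npy");pos,Rt=target(p0,-15); plan(pos,Rt,1)
```

```text
[ 520.6 -342.5  114.9] [ 0.88  0.45 -0.27  2.14 -1.29  0.15  1.85] [ 0.2  0.2 -0.3]
[[[0.0093,-0.0087,0.0122,-0.0261,-0.0212,-0.0027]]]
max 0.0122 0.0261 end [ 520.7 -334.1   99.4] err 0.0001
```

Call:
{"op": "carry_out", "data": {
  "rows": [
    [[0,0,-0.012,0,0,0],[0,0,-0.015,0,0,0],[0,0,-0.015,0,0,0],[0,0,-0.015,0,0,0],[0,0,-0.015,0,0,0],[0,0,0,0,0,0]]
  ]
}}

```text
time_s: 21.15
tcp_pos: [481.2, -336.2, 177.8]
tool_rot: [1.927, 1.791, 0.469]
wrist_force: [0.5, -0.0, 0.2]
width: 34.0
grip_force: 0.0
```

Run:
```python
from tgt import *
s=get_state();print(s["tcp_pos"].round(1),s["joints"].round(2))
plan([515,-345,240],down(-.4),12)
```

```text
[ 481.2 -336.2  177.8] [ 0.74  0.27 -0.05  2.19 -1.05  0.3   1.59]
[[[-0.0008,0.0052,-0.0027,0.049,-0.0023,0.0264],[-0.0007,0.0051,-0.003,0.049,-0.0023,0.0264],[-0.0005,0.005,-0.0032,0.049,-0.0023,0.0264],[-0.0004,0.0048,-0.0035,0.049,-0.0023,0.0264],[-0.0003,0.0047,-0.0036,0.049,-0.0023,0.0264],[-0.0002,0.0045,-0.0039,0.049,-0.0023,0.0264],[-0.0001,0.0043,-0.0042,0.049,-0.0023,0.0264],[-0.0,0.0041,-0.0043,0.049,-0.0023,0.0264],[0.0001,0.0038,-0.0045,0.049,-0.0023,0.0264],[0.0002,0.0037,-0.0047,0.049,-0.0023,0.0264],[0.0003,0.0033,-0.0049,0.049,-0.0023,0.0264],[0.0003,0.0032,-0.005,0.049,-0.0023,0.0264]]]
max 0.0052 0.049 end [ 515. -345.  240.] err 0.0009
```

Call:
{"op": "carry_out", "data": {
  "rows": [
    [[-0.001,0.005,-0.003,0.049,-0.0025,0.0265],[-0.0005,0.005,-0.003,0.049,-0.0025,0.0265],[-0.0005,0.005,-0.003,0.049,-0.0025,0.0265],[-0.0005,0.005,-0.0035,0.049,-0.0025,0.0265],[-0.0005,0.0045,-0.0035,0.049,-0.0025,0.0265],[0,0.0045,-0.004,0.049,-0.0025,0.0265],[0,0.0045,-0.004,0.049,-0.002,0.0265],[0,0.004,-0.0045,0.049,-0.002,0.0265],[0,0.004,-0.0045,0.049,-0.002,0.0265],[0,0.0035,-0.0045,0.049,-0.002,0.0265],[0,0.0035,-0.005,0.049,-0.002,0.0265],[0,0.003,-0.005,0.049,-0.002,0.0265]]
  ]
}}

```text
time_s: 22.15
tcp_pos: [514.6, -343.0, 235.1]
tool_rot: [2.602, 1.749, 0.021]
wrist_force: [0.4, -0.0, 0.3]
width: 34.3
grip_force: 0.0
```

Call:
{"op": "carry_out", "data": {
  "rows": [
    [[0,0,0,0,0,0],[0,0,0,0,0,0],[0,0,0,0,0,0]]
  ]
}}

```text
time_s: 22.4
tcp_pos: [513.2, -343.4, 234.4]
tool_rot: [2.6, 1.748, 0.022]
wrist_force: [-0.1, -0.3, -1.1]
width: 34.1
grip_force: 0.0
```

Run:
```python
from fitlev import *
W=shot("wrist");pickle.dump(W,open("w8.pkl","wb"))
s=get_state();print(s["tcp_pos"].round(1),s["tool_rot"].round(3),s["joints"].round(2),s["time_s"])
p0=np.load("p2.npy");m=model(p0)
lc=proj(W,m[3](-20))[0].round().astype(int); tc=proj(W,m[4](-47))[0].round().astype(int); print("lever",lc,"tab",tc)
for nm,(x,y),B,an in(("L",lc,LEV,p0[5]),("T",tc,TAB,p0[6])):
    for t in(60,75,90,110):
        k=comp(W,(y,x),t); a=np.argwhere(k>0); print(nm,t,len(a),a.min(0)[::-1] if len(a) else 0,a.max(0)[::-1] if len(a) else 0)
    a=np.argwhere(sil(W,pl(p0,an,*B))>.5); print(nm,"pred",len(a),a.min(0)[::-1],a.max(0)[::-1])
p,c,c0=run(W,tuple(lc[::-1]),tuple(tc[::-1]),p0); print(p.round(3),c,c0,"grip",model(p)[2].round(1))
np.save("p3.npy",p)
```

```text
[ 513.  -343.5  234.6] [2.601 1.748 0.022] [ 0.17  0.42  0.49  1.72 -0.24  1.04  0.35] 22.45
lever [316 244] tab [385 232]
L 60 3292 [283 185] [339 302]
L 75 3456 [283 185] [340 302]
L 90 4017 [283 185] [348 302]
L 110 4470 [282 181] [349 302]
L pred 3872 [283 183] [346 301]
T 60 190 [359 216] [402 242]
T 75 539 [359 216] [403 244]
T 90 573 [358 216] [403 245]
T 110 610 [358 215] [404 245]
T pred 759 [368 215] [409 246]
[ 5.40319e+02 -3.19587e+02 -2.25000e-01 -2.75000e+00 -1.86770e+01
  1.26000e-01  1.11800e+00] 478.3711774663576 889.0404393006271 grip [ 510.6 -331.9  111.7]
```

Run:
```python
from fitlev import *
for f,seed in(("w1.pkl",(177,355)),("w8.pkl",(232,385))):
    W=pickle.load(open(f,"rb")); p=np.load("p3.npy"); m=model(p); Rf=m[5]; n=Rf.apply([0,0,1])
    for z in(-30,-36):
        pts=[]
        for v,u in np.argwhere(comp(W,seed,90)>0):
            o,r=ray(W,u,v); q=o+r*(((m[2]+z*n-o)@n)/(r@n)); pts.append(Rf.inv().apply(q-m[2])[:2])
        pts=np.array(pts); c=pts.mean(0); w,V=np.linalg.eigh(np.cov(pts.T)); d=V[:,1]*np.sign(V[:,1]@c)
        ang=lambda a:np.arctan2(a[0],-a[1])
        print(f,z,"centroid",c.round(1),"r",np.hypot(*c).round(1),"ang",ang(c).round(3),"pca",ang(d).round(3),"len",np.sqrt(12*w).round(1), "cock",p[5].round(3))
```

```text
w1.pkl -30 centroid [ 44.2 -18. ] r 47.7 ang 1.184 pca 1.142 len [11.  31.2] cock 0.126
w1.pkl -36 centroid [ 39.2 -19.3] r 43.7 ang 1.114 pca 1.142 len [11.2 31.9] cock 0.126
w8.pkl -30 centroid [ 43.4 -17.7] r 46.9 ang 1.183 pca 1.112 len [11.  31.2] cock 0.126
w8.pkl -36 centroid [ 40.4 -19.9] r 45.0 ang 1.113 pca 1.112 len [11.3 32. ] cock 0.126
```

```bash
cat > arc.py <<'E'
from lev import *
from scipy.spatial.transform import Slerp
p=np.load("p3.npy"); IDX=1.13
def flat(th):
    M=(model(p)[5]*R.from_euler("z",th)).as_matrix(); y=M[:,0]; z=np.array([0,0,-1.]); z=z-(z@y)*y; z/=np.linalg.norm(z)
    return R.from_matrix(np.c_[np.cross(y,z),y,z])
def vert(th):
    M=(model(p)[5]*R.from_euler("z",th)).as_matrix(); return down(np.arctan2(M[1,0],M[0,0]))
def Q(th,rad=40):
    m=model(p); return m[2]+(m[5]*R.from_euler("z",th)).apply([0,-rad,0])
def pose(th,tip=8):
    f=np.clip((th-p[5])/(IDX-p[5]),0,1); Rr=Slerp([0,1],R.concatenate([vert(th),flat(th)]))(f)
    return Q(th)+tip*Rr.as_matrix()[:,2],Rr
E
python3 - <<'E'
from arc import *
a,Ra=pose(p[5]); print(a.round(1),"end",pose(IDX)[0].round(1),pose(IDX)[1].as_matrix().round(2).tolist())
up=a+[0,0,60]; plan(up,Ra,6); plan(a,Ra,6,start=(up,Ra))
st=(a,Ra)
for k in range(1,13):
    t=pose(p[5]+(IDX-p[5])*k/12); w=(st[1].inv()*t[1]).as_rotvec(); print(k,(st[1].inv().apply(t[0]-st[0])/1000).round(4).tolist(),w.round(4).tolist()); st=t
E
```

```text
[ 505.7 -371.5  106.6] end [ 536.7 -353.6  124.7] [[-0.83, 0.54, 0.14], [0.56, 0.8, 0.2], [-0.0, 0.24, -0.97]]
[[[-0.0049,0.0005,0.0113,0.0026,-0.0008,-0.0527],[-0.0048,0.0002,0.0113,0.0026,-0.0008,-0.0527],[-0.0049,0.0001,0.0114,0.0026,-0.0008,-0.0527],[-0.0049,-0.0002,0.0113,0.0026,-0.0008,-0.0527],[-0.0048,-0.0004,0.0113,0.0026,-0.0008,-0.0527],[-0.0048,-0.0007,0.0114,0.0026,-0.0008,-0.0527]]]
max 0.0114 0.0527 end [ 505.7 -371.5  166.5] err 0.0002
[[[0.0,0.0,0.01,0.0,0.0,0.0],[0.0,0.0,0.01,0.0,0.0,0.0],[0.0,0.0,0.01,0.0,0.0,0.0],[0.0,0.0,0.01,0.0,0.0,0.0],[0.0,0.0,0.01,0.0,0.0,0.0],[0.0,0.0,0.01,0.0,0.0,0.0]]]
max 0.01 0.0 end [ 505.7 -371.5  106.6] err 0.0
1 [0.0002, 0.0031, -0.0019] [-0.0496, 0.0025, -0.1007]
2 [0.0002, 0.0032, -0.0017] [-0.0472, 0.0073, -0.0988]
3 [0.0002, 0.0033, -0.0015] [-0.0437, 0.0115, -0.0963]
4 [0.0003, 0.0034, -0.0013] [-0.0392, 0.0151, -0.0932]
5 [0.0003, 0.0034, -0.0011] [-0.0338, 0.0179, -0.0899]
6 [0.0003, 0.0034, -0.0009] [-0.0276, 0.02, -0.0865]
7 [0.0003, 0.0034, -0.0008] [-0.0208, 0.0214, -0.0832]
8 [0.0003, 0.0034, -0.0006] [-0.0133, 0.0221, -0.0801]
9 [0.0003, 0.0034, -0.0004] [-0.0055, 0.0221, -0.0773]
10 [0.0003, 0.0033, -0.0002] [0.0027, 0.0215, -0.0749]
11 [0.0003, 0.0032, -0.0001] [0.0112, 0.0204, -0.0729]
12 [0.0003, 0.0032, -0.0] [0.0198, 0.0188, -0.0713]
```

Call:
{"op": "carry_out", "data": {
  "rows": [
    [[-0.005,0.0005,0.0115,0.0025,-0.001,-0.0525],[-0.005,0,0.0115,0.0025,-0.001,-0.0525],[-0.005,0,0.0115,0.0025,-0.001,-0.0525],[-0.005,0,0.0115,0.0025,-0.001,-0.0525],[-0.005,-0.0005,0.011,0.0025,-0.001,-0.0525],[-0.005,-0.0005,0.011,0.0025,-0.001,-0.0525],[0,0,0,0,0,0],[0,0,0,0,0,0],[0,0,0,0,0,0]]
  ],
  "hand": 0.55
}}

```text
time_s: 23.2
tcp_pos: [506.5, -372.7, 168.0]
tool_rot: [2.3, 2.136, -0.001]
wrist_force: [-0.4, -0.3, 0.2]
width: 38.5
grip_force: 0.0
```

Run:
```python
from arc import *
s=get_state(); print(s["tcp_pos"].round(1),s["joints"].round(2))
a,Ra=pose(p[5]); plan(a,Ra,8)
```

```text
[ 506.5 -372.7  168. ] [ 0.28  0.51  0.4   1.74 -0.24  0.94  0.71]
[[[0.0002,-0.0001,0.0077,0.0002,0.0003,-0.0003],[0.0001,-0.0001,0.0077,0.0002,0.0003,-0.0003],[0.0002,-0.0001,0.0076,0.0002,0.0003,-0.0003],[0.0001,-0.0002,0.0077,0.0002,0.0003,-0.0003],[0.0002,-0.0001,0.0077,0.0002,0.0003,-0.0003],[0.0001,-0.0001,0.0077,0.0002,0.0003,-0.0003],[0.0001,-0.0001,0.0077,0.0002,0.0003,-0.0003],[0.0002,-0.0001,0.0077,0.0002,0.0003,-0.0003]]]
max 0.0077 0.0003 end [ 505.7 -371.5  106.5] err 0.0005
```

Call:
{"op": "carry_out", "data": {
  "rows": [
    [[0,0,0.0075,0,0,0],[0,0,0.0075,0,0,0],[0,0,0.0075,0,0,0],[0,0,0.0075,0,0,0],[0,0,0.0075,0,0,0],[0,0,0.0075,0,0,0],[0.001,-0.001,0.0075,0,0,0],[0,0,0.0075,0,0,0],[0,0,0,0,0,0],[0,0,0,0,0,0]]
  ]
}}

```text
time_s: 24.03
tcp_pos: [505.3, -371.7, 106.9]
tool_rot: [2.3, 2.139, -0.002]
wrist_force: [0.7, 1.1, -0.4]
width: 38.2
grip_force: 0.0
```

Call:
{"op": "carry_out", "data": {
  "rows": [
    [[0,0.003,-0.002,-0.05,0.0025,-0.1],[0,0.003,-0.0015,-0.047,0.007,-0.099],[0,0.0035,-0.0015,-0.044,0.0115,-0.096],[0.0005,0.0035,-0.0015,-0.039,0.015,-0.093],[0.0005,0.0035,-0.001,-0.034,0.018,-0.09],[0,0.0035,-0.001,-0.028,0.02,-0.0865],[0,0,0,0,0,0]]
  ]
}}

```text
time_s: 24.62
tcp_pos: [522.6, -370.0, 118.9]
tool_rot: [1.533, 2.577, 0.31]
wrist_force: [-2.0, -0.7, 0.6]
width: 38.3
grip_force: 0.5
```

Run:
```python
from arc import *
s=get_state(); print(s["tcp_pos"].round(1),s["joints"].round(2),s["wrist_force"].round(1))
plan(*pose((p[5]+IDX)/2),1)
```

```text
[ 522.6 -370.   118.9] [ 0.62  0.54  0.07  1.8  -0.39  0.74  1.46] [-2.  -0.7  0.6]
[[[0.0022,0.0021,0.0021,0.0008,0.0051,-0.0029]]]
max 0.0022 0.0051 end [ 523.8 -366.9  117.4] err 0.0
```

Call:
{"op": "carry_out", "data": {
  "rows": [
    [[0.001,0.0045,0,-0.021,0.0215,-0.083],[0.001,0.0045,0,-0.0135,0.022,-0.08],[0.0005,0.0035,0,-0.0055,0.022,-0.0775],[0.0005,0.0035,0,0.0025,0.0215,-0.075],[0.0005,0.003,0,0.011,0.0205,-0.073],[0.0005,0.003,0,0.02,0.019,-0.0715],[0,0,0,0,0,0],[0,0,0,0,0,0]]
  ]
}}

```text
time_s: 25.28
tcp_pos: [538.6, -351.7, 124.5]
tool_rot: [0.897, 2.909, 0.358]
wrist_force: [-0.5, -1.5, 0.1]
width: 38.1
grip_force: 0.7
```

Run:
```python
from arc import *
s=get_state(); print(s["tcp_pos"].round(1),s["joints"].round(2),s["wrist_force"].round(1))
plan(*pose(IDX),1)
```

```text
[ 538.6 -351.7  124.5] [ 0.67  0.59 -0.04  1.7  -0.3   0.88  1.81] [-0.5 -1.5  0.1]
[[[0.0004,-0.0025,-0.0008,-0.0013,0.0054,-0.0038]]]
max 0.0025 0.0054 end [ 536.7 -353.6  124.7] err 0.0001
```

Correct by 2.5 mm and close on the bar to centre it.

Call:
{"op": "carry_out", "data": {
  "rows": [
    [[0,-0.0025,-0.001,-0.001,0.005,-0.004],[0,0,0,0,0,0],[0,0,0,0,0,0],[0,0,0,0,0,0],[0,0,0,0,0,0],[0,0,0,0,0,0]]
  ],
  "hand": 0.95,
  "force": 20
}}

```text
time_s: 25.78
tcp_pos: [537.1, -352.9, 125.3]
tool_rot: [0.887, 2.916, 0.365]
wrist_force: [1.2, -0.0, 5.7]
width: 11.7
grip_force: 19.7
```

Run:
```python
from arc import *
s=get_state(); T=R.from_rotvec(s["tool_rot"]).as_matrix(); m=model(p)
q=m[5].inv().apply(s["tcp_pos"]-m[2]); ty=m[5].inv().apply(T[:,1])
print(s["tcp_pos"].round(1),s["wrist_force"].round(1),s["width"],s["grip_force"],"q",q.round(1),"ang",np.arctan2(q[0],-q[1]),"ang of tool y",np.arctan2(ty[1],ty[0]))
```

```text
[ 537.1 -352.9  125.3] [ 1.2 -0.   5.7] 11.685621383737335 19.745691418647766 q [ 32.9 -14.5  -6.4] ang 1.1546631115479271 ang of tool y 1.131444058991393
```

Call:
{"op": "carry_out", "data": {
  "rows": [
    [[0,0,0,0,0,0],[0,0,0,0,0,0],[0,0,0,0,0,0],[0,0,0,0,0,0]]
  ],
  "hand": 0.7
}}

```text
time_s: 26.12
tcp_pos: [535.7, -352.9, 123.7]
tool_rot: [0.888, 2.919, 0.365]
wrist_force: [-0.0, -0.1, -0.9]
width: 25.5
grip_force: 0.0
```

Call:
{"op": "carry_out", "data": {
  "rows": [
    [[0,0,-0.008,0,0,0],[0,0,-0.01,0,0,0],[0,0,-0.012,0,0,0],[0,0,-0.015,0,0,0],[0,0,-0.02,0,0,0],[0,0,-0.02,0,0,0],[0,0,-0.02,0,0,0],[0,0,0,0,0,0],[0,0,0,0,0,0],[0,0,0,0,0,0]]
  ]
}}

```text
time_s: 26.95
tcp_pos: [521.7, -374.7, 226.4]
tool_rot: [0.887, 2.917, 0.364]
wrist_force: [-0.2, 0.0, -0.1]
width: 25.7
grip_force: 0.0
```

Run:
```python
from fitlev import *
from arc import pose
W=shot("wrist");pickle.dump(W,open("w9.pkl","wb"))
s=get_state();print(s["tcp_pos"].round(1),s["width"],s["wrist_force"].round(1),s["time_s"])
p0=np.load("p3.npy").copy();p0[5]=1.14;m=model(p0)
lc=proj(W,m[3](-20))[0].round().astype(int);print(lc,proj(W,m[3](22)).round(),proj(W,m[3](-59)).round())
k=comp(W,tuple(lc[::-1]),60);a=np.argwhere(k>0);print(len(a),a.min(0)[::-1],a.max(0)[::-1]);b=sil(W,pl(p0,1.14,*LEV));print(b.sum())
if len(a)<8000:
    p,c,c0=run(W,tuple(lc[::-1]),None,p0);print(p.round(3),c,c0,model(p)[2].round(1), "abs",(p[5]-p0[5])+(p[2]-p0[2])*np.cos(.61))
    # direct angle of lever top-centre line
    Rf=m[5];n=Rf.apply([0,0,1]);pts=[]
    for v,u in a:
        o,r=ray(W,u,v);q=o+r*(((m[2]-o)@n)/(r@n));pts.append(Rf.inv().apply(q-m[2])[:2])
    pts=np.array(pts);w,V=np.linalg.eigh(np.cov(pts.T));d=V[:,1];d=d*np.sign(d[0]);print("pca",np.arctan2(d[0],-d[1]),np.sqrt(12*w),pts.mean(0))
```

```text
[ 521.6 -374.3  225.7] 25.65042785327464 [ 0.7  1.3 -0.8] 27.0
[316 215] [[316. 157.]] [[317. 273.]]
2352 [307 151] [328 284]
2570.635294117647
[ 5.42104e+02 -3.19579e+02 -2.35000e-01 -2.73600e+00 -1.86290e+01
  1.13400e+00  1.11800e+00] 60801.341164568075 60938.915643344786 [ 512.2 -331.6  111.7] abs -0.014222183707030087
pca 1.1216000702269857 [12.00045982 88.89818177] [18.36885851 -7.21745494]
```

Run:
```python
from h import *
import eas
S=shot("scene"); T=R.from_rotvec(np.load("Rt.npy")).as_matrix(); b=np.array(eas.E(eas.r.x)(0,0,36))
pt=lambda y,z,x=7.5:b+x*T[:,1]+y*T[:,0]-z*T[:,2]
print("pred strip",proj(S,[pt(-42,120),pt(42,120),pt(-42,96),pt(42,96)]).round(1).tolist())
m=(S["pixels"][190:230,400:460].max(2)<55); a=np.argwhere(m)+[190,400]; print(len(a),a.min(0)[::-1],a.max(0)[::-1])
s=get_state(); print(s["wrist_force"].round(1),s["qvel"].round(3).max())
print(ticket.close_job())
```

```text
pred strip [[414.3, 192.6], [444.9, 185.9], [415.2, 201.9], [445.6, 195.1]]
11 [423 190] [444 196]
[-0.1  0.5 -0.1] 0.007
the job is handed in; nothing more can be done
None
```

The plate stands on the drying easel and the lever points at the index tab to within about 0.03 rad by camera. The job is handed in with no verdict shown, and my last camera check on the plate before that (strip colour in the scene view) was inconclusive.

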